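# Clear down the microscope station

### The job

Clear down the microscope station: pour all the stones from the steel cup into the round storage tub and stand the empty cup upright on the steel wash tray, and slide every glass plate up out of the black slotted rack and stand it fully down in a slot of the white draining basket. Once all that is away, and not before, slide the lamp dimmer all the way to the other end of its track, which is off. Leave the reagent bottle and the glass dish on the bench as they are.

Things in the scene. Friction and masses are not known exactly. Their poses are not given: they have to be found in the camera images.
- rack: black plastic plate rack, fixed, 110 (x) x 165 (y) mm; origin = centre of its underside. Three upright slots, at y = -55, 0 and +55 mm in its frame, each 7 mm wide (in y) between walls 41 mm tall; slot floor 8 mm above its origin; low side rails 94 mm apart (in x), 30 mm tall.
- basket: white draining basket with steel wire hoops, fixed, 120 (x) x 175 (y) mm; origin = centre of its underside. Three upright slots, at y = -55, 0 and +55 mm in its frame, each 9 mm wide (in y) between two round-topped hoops (6 mm wire, 64 mm long in x, tops 43 mm above its origin); slot floor 8 mm above its origin; rim 20 mm tall, 108 mm apart inside in x.
- cup: steel cup, 78 mm tall, outside diameter 59 mm at the foot and 65 mm at the rim, wall 3 mm, inner floor 5 mm up, 0.16 kg; origin = centre of its underside, z = up out of its mouth. It starts upright with the stones in it.
- tub: round white plastic storage tub, open, loose, 140 mm diameter at the rim, 60 mm tall, wall 4 mm, inner floor 6 mm up; origin = centre of its underside, z up.
- tray: square steel wash tray, fixed, 140 x 140 mm, rim 18 mm tall, wall 5 mm, inner floor 5 mm up; origin = centre of its underside.
- dimmer_base: grey track of the lamp dimmer, fixed, 40 (x) x 120 (y) x 14 mm; origin = centre of its underside; the black grip runs along its y axis.
- dimmer (a joint): position of the dimmer grip along +y of the track, m: 0 = full light, 0.070 = the far end, lamp off. Sliding takes about 2 N.
- dimmer_top (a point): centre of the top of the black dimmer grip (28 mm across the track, 20 mm along it, 40 mm tall; top 54 mm above the table).
- plate1: frosted glass plate 80 (x) x 5 (y) x 100 (z) mm, 0.1 kg, standing on its 80 mm edge in a slot of the rack; origin = middle of its lower edge, z up. Absent in some starts.
- plate2: frosted glass plate 80 (x) x 5 (y) x 100 (z) mm, 0.1 kg, standing on its 80 mm edge in a slot of the rack; origin = middle of its lower edge, z up. Absent in some starts.
- plate3: frosted glass plate 80 (x) x 5 (y) x 100 (z) mm, 0.1 kg, standing on its 80 mm edge in a slot of the rack; origin = middle of its lower edge, z up. Absent in some starts.
- stone1: round grey-brown pebble, 21 mm diameter, 14 g, in the cup at the start; origin = its centre.
- stone2: round grey-brown pebble, 21 mm diameter, 14 g, in the cup at the start; origin = its centre.
- stone3: round grey-brown pebble, 21 mm diameter, 14 g, in the cup at the start; origin = its centre.
- stone4: round grey-brown pebble, 21 mm diameter, 14 g, in the cup at the start; origin = its centre.
- stone5: round grey-brown pebble, 21 mm diameter, 14 g, in the cup at the start; origin = its centre. Absent in some starts.
- stone6: round grey-brown pebble, 21 mm diameter, 14 g, in the cup at the start; origin = its centre. Absent in some starts.
- stone7: round grey-brown pebble, 21 mm diameter, 14 g, in the cup at the start; origin = its centre. Absent in some starts.
- stone8: round grey-brown pebble, 21 mm diameter, 14 g, in the cup at the start; origin = its centre. Absent in some starts.
- reagent: bystander: amber glass reagent bottle with white cap, 54 mm diameter, 115 mm tall; origin = centre of its underside. To be left alone.
- petri: bystander: covered glass dish, 94 mm diameter, 28 mm tall; origin = centre of its underside. To be left alone.
Things that resemble listed ones, but are neither listed nor needed, are in the scene too. What is shaped like the plate1 but brown is not meant.

How it is judged (in metres and radians):
On the way, in this order (a step that is already met when the one before it is completed fails the run):
1. the cup is tipped right over above the tub (angle between cup's own z axis and vertical above 1.2 rad and horizontal distance between cup and tub below 0.15 m and height (world z) of cup above 0.07 m), for 0.1 s.
2. all stones lie in the tub, the cup stands on the wash tray and all plates stand in the basket (horizontal distance between each of stone1, stone2, stone3, stone4, stone5, stone6, stone7, stone8 and tub below 0.068 m and z of stone1 in the frame of tub between 0 and 0.06 m and z of stone2 in the frame of tub between 0 and 0.06 m and z of stone3 in the frame of tub between 0 and 0.06 m and z of stone4 in the frame of tub between 0 and 0.06 m and z of stone5 in the frame of tub between 0 and 0.06 m and z of stone6 in the frame of tub between 0 and 0.06 m and z of stone7 in the frame of tub between 0 and 0.06 m and z of stone8 in the frame of tub between 0 and 0.06 m and x of cup in the frame of tray between -0.06 and 0.06 m and y of cup in the frame of tray between -0.06 and 0.06 m and z of cup in the frame of tray below 0.012 m and angle between each of cup, tub's own z axis and vertical below 0.15 rad and x of plate1 in the frame of basket between -0.03 and 0.03 m and y of plate1 in the frame of basket between -0.075 and 0.075 m and z of each of plate1, plate2, plate3 in the frame of basket below 0.013 m and angle between each of plate1, plate2, plate3's own z axis and vertical below 0.2 rad and x of plate2 in the frame of basket between -0.03 and 0.03 m and y of plate2 in the frame of basket between -0.075 and 0.075 m and x of plate3 in the frame of basket between -0.03 and 0.03 m and y of plate3 in the frame of basket between -0.075 and 0.075 m and linear speed of each of cup, tub, plate1, plate2, plate3 below 0.03 m/s), for 0.2 s.
3. only then the dimmer is slid to its off end (value of joint dimmer above 0.064 m), for 0.2 s.
At the end, for the whole second after the job is handed in: All stones in the tub below its rim, tub upright; cup upright (0.15 rad) on the tray floor; every plate upright (0.2 rad) in a basket slot, lower edge within 5 mm of its floor; all at rest; dimmer, moved last, within 6 mm of its off end (all of step 2 and value of joint dimmer above 0.064 m); the robot touches nothing.
It fails at once if the reagent bottle is knocked over or pushed about (distance of reagent from where it was at the start of the episode above 0.04 m).
It fails at once if the glass dish is pushed about (distance of petri from where it was at the start of the episode above 0.04 m).
Of plate1, plate2, plate3 only 2 to 3 are there at a start; the rules pass over those that are not, and their reading is None.
Of stone5, stone6, stone7, stone8 only 1 to 4 are there at a start; the rules pass over those that are not, and their reading is None.
At some moment in a run one of tub, cup may be knocked a few centimetres aside while the robot is not near it.
It also fails if it takes over 208 s, if anything falls off the work surface, if the arm or the gripper's body presses on something with over 40 N, if the wrist force passes 120 N, or if a joint passes its speed limit or range.

### The arm

A 7-joint arm with a two-finger parallel gripper is mounted at the origin on the work surface. World frame = base frame: x ahead of the robot, y to its left, z up, the work surface at z = 0. Lengths are in mm, angles in degrees, forces in N, time in s.
With the tool pointing down it reaches from about 400 to 900 mm from the base axis. Payload 5.5 kg.
Tool frame: the origin (TCP) lies midway between the tips of the shut fingers; the grasp point (between the pads) lies 19 mm behind it (robot.pinch_z is the distance from the TCP to the grasp point, in mm); z points along the fingers, y is the line along which they close (so a half turn about z gives the same grasp; the last joint's range is limited). The gripper opens to 92 mm and grips with 3 to 60 N. Pads are 19 mm wide; open, the fingers measure 130 mm over their backs; the gripper's body (75 mm by 190 mm) begins 47 mm behind the grasp point.
Start: joints at [-49.779, 28.699, -24.465, 88.831, 12.651, 65.22, -12.049], TCP at [276.119, 588.437, 226.729] pointing down, gripper open.
Joint ranges: [-164.97, 164.97], [-17.58, 116.51], [-87.97, 89.64], [11.32, 138.91], [-80.73, 260.73], [10.89, 115.49], [-147.41, 147.41]. Speed limits (degrees/s): [147.25, 147.25, 180, 180, 180, 180, 180].

### API

Orientations are given as a 3x3 rotation matrix whose columns are the frame's x, y, z axes.
In Python, from bench import robot gives the robot as it stands.
- The arm moves only by the shell command python3 -m creep 'ROWS' [FORCE]. ROWS is JSON, a list of rows, each a list of 3 entries, a list of its own where there are three numbers: the closure, from -1 (fully open) to 1 (shut), then the shift along the tool's x, y, z in mm, then the turn, a rotation vector about the tool's x, y, z in degrees. A call has 1 to 10 rows; each row shifts and turns the commanded pose from where the row before left it, along the tool's axes as they then stand; what a row does not reach is not made up. A row lasts 1/8 s, in which the tool goes at most 62.5 mm and 10.7 degrees, less where a joint would pass 70% of its speed; a pose out of reach is approached as far as the arm can. A call with a gripper value outside its range is refused whole. The fingers move at their own pace and stop on an object; FORCE is the grip in N (left out, the last holds). Time passes only in rows, so rows that do not move let the fingers close. It gives the time, the measured TCP pose, the force, the opening and the grip force at its end, in the units of the state.
- robot.read_state(): the state, without advancing time (a new reading comes with each control period).
- robot.snapshot(name): name is "scene" or "top"; returns a dict with "image" (480x640x3 uint8, blue, green, red), "mtx" (3x3 intrinsics, pixels), "pose" (4x4, takes a point from camera to world coordinates). Camera axes: x right, y down, z forward; pixel columns grow to the right and rows downward; lengths in mm; the calibration is good to about 2 mm. A picture is of the moment at which its call begins. There is no depth.
- robot.close_job(): hands the job in; it is judged then, once.
The state is a dict: "time_s": time; "q": joint angles; "dq": joint speeds; "effort": joint torques, N m; "ee_pos": TCP position; "ee_rot": TCP orientation; "ft_force": force on the tool from outside, world axes, zero at the start; "moment": the same for the moment, N m; "opening": finger opening in mm; "gripper_force": force on a finger pad.
Only numpy, scipy, OpenCV 4.12 (cv2) and the standard library are available. Lean on these libraries where they do the work, as an engineer would, in place of code of your own. Each camera call takes 0.05 s, during which the arm holds its last target. There are 200 camera calls.

## Working session

There is one attempt and no reset: what is moved stays moved. The work goes in short steps, Python scripts to look and compute and a shell command to move; the robot and the scene stay as the last step left them, time stands still between calls to the robot, and variables do not carry over. Pictures are saved under pics/ and viewed, at most 14 in all, crops included, and the job is handed in when it is done.

```bash
ls; mkdir -p pics; cat > h.py <<'E'
import numpy as np, cv2
from bench import robot
def snap(cam,name=None):
    s=robot.snapshot(cam)
    if name: cv2.imwrite(f'pics/{name}.png',s['image'])
    return s
def ray(s,u,v,z):
    K=np.array(s['mtx']);T=np.array(s['pose'])
    d=T[:3,:3]@np.linalg.solve(K,[u,v,1.]);o=T[:3,3]
    return o+d*(z-o[2])/d[2]
def proj(s,p):
    K=np.array(s['mtx']);T=np.array(s['pose'])
    c=T[:3,:3].T@(np.array(p,float)-T[:3,3]);c=K@c;return c[:2]/c[2]
E
python3 - <<'E'
from h import *
for c in('scene','top'):
    s=snap(c,c+'0');print(c,np.round(s['mtx'],1).tolist(),np.round(s['pose'],3).tolist())
    np.savez(f'{c}0.npz',**s)
st=robot.read_state();print(st['time_s'],np.round(st['ee_pos'],1),np.round(st['ee_rot'],3).tolist(),st['opening'])
E
```

```text
pics
scene [[487.5, 0.0, 322.3], [0.0, 487.5, 241.7], [0.0, 0.0, 1.0]] [[0.592, 0.703, -0.394, 1066.961], [0.806, -0.509, 0.304, -393.366], [0.013, -0.497, -0.868, 1051.226], [0.0, 0.0, 0.0, 1.0]]
top [[486.2, 0.0, 317.3], [0.0, 486.2, 239.4], [0.0, 0.0, 1.0]] [[0.17, -0.961, 0.219, 385.145], [-0.985, -0.166, 0.035, -88.686], [0.003, -0.222, -0.975, 1098.635], [0.0, 0.0, 0.0, 1.0]]
0.1 [275.9 587.8 225.8] [[-0.905, 0.425, -0.001], [0.425, 0.905, -0.002], [0.0, -0.002, -1.0]] 91.85029299674476
```

View pics/scene0.png

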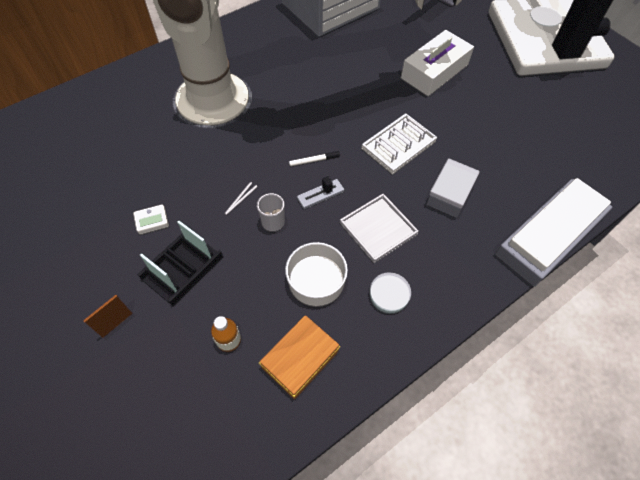

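View pics/top0.png

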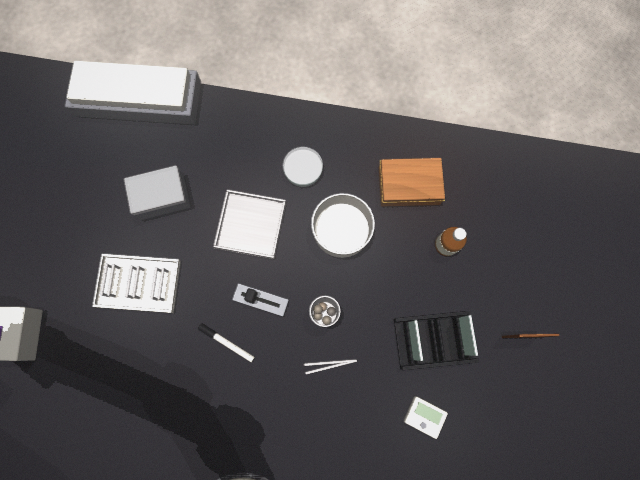

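Both views show two greenish plates in the outer rack slots (top view about (415,340) and (467,337)), with the middle slot empty. The brown one at (530,336) is a decoy. The cup is at (324,311), tub (343,225), tray (250,224), basket (137,283) and dimmer (260,299), with its grip near (250,296). I'll enlarge the details before measuring.

```bash
python3 - <<'E'
from h import *
t=cv2.imread('pics/top0.png')
def cr(x,y,w,h,f,g=1): 
    c=cv2.resize(t[y:y+h,x:x+w],None,fx=f,fy=f,interpolation=cv2.INTER_CUBIC).astype(float)
    return np.clip(255*(c/255)**g,0,255).astype(np.uint8)
a=cr(385,300,100,75,4,.45);b=cr(85,245,100,75,4)
c=cr(225,275,130,60,4)[:240,:400];d=cr(205,180,100,75,4)
c=np.vstack([c,np.zeros((60,400,3),np.uint8)])
cv2.imwrite('pics/crop1.png',np.vstack([np.hstack([a,b]),np.hstack([c,d])]))
E
```

```text
(no output)
```

View pics/crop1.png

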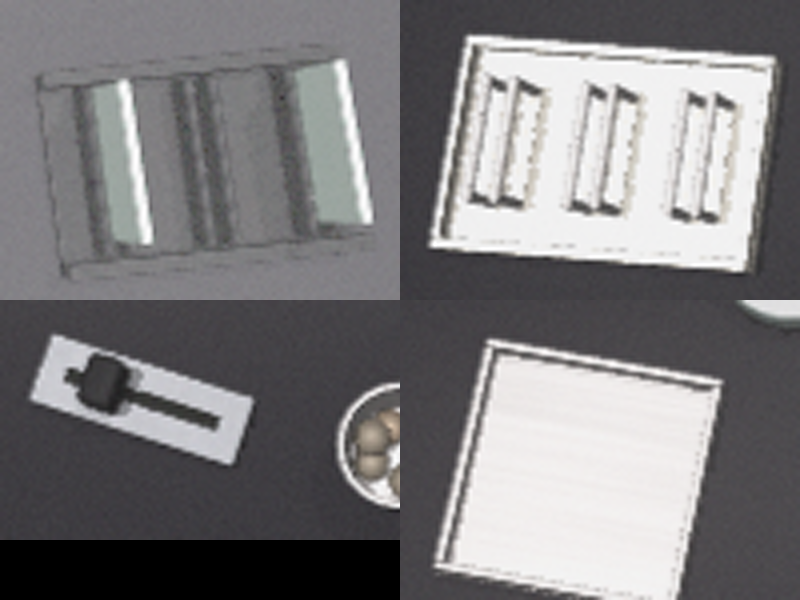

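```bash
cat > m.py <<'E'
from h import *
def L(c): return dict(np.load(f'{c}0.npz'))
T=L('top');S=L('scene')
def P(uv,z,s=T): return np.array([ray(s,u,v,z) for u,v in uv])
if __name__=='__main__':
    np.set_printoptions(precision=1,suppress=True)
    img=T['image'];g=cv2.cvtColor(img,cv2.COLOR_BGR2GRAY)
    def blob(box,z,lo,s=T):
        x0,y0,x1,y1=box;gg=cv2.cvtColor(s['image'],cv2.COLOR_BGR2GRAY)
        m=(gg[y0:y1,x0:x1]>lo).astype(np.uint8)
        cs,_=cv2.findContours(m,0,1);c=max(cs,key=cv2.contourArea)[:,0]+[x0,y0]
        return cv2.minAreaRect(P(c,z,s)[:,:2].astype(np.float32)),c
    for n,b,z,lo in[('tray',(205,180,295,262),18,120),('basket',(85,245,190,320),20,120),('dimbase',(225,275,295,325),14,100),('tub',(300,185,385,265),60,100),('petri',(275,140,330,192),28,90),('cup',(305,292,345,332),78,120)]:
        print(n,blob(b,z,lo)[0])
    for n,b,z,lo in[('tray',(335,190,425,264),18,120),('basket',(355,108,443,175),20,120),('dimbase',(292,174,350,210),14,90),('tub',(278,238,353,310),60,110),('cup',(252,190,292,235),78,110),('petri',(363,268,417,316),28,100)]:
        print('S',n,blob(b,z,lo,S)[0])
    print('plateA',P([(415.8,320),(422.3,361.2)],108)); print('plateB',P([(470.3,315),(476.8,355.5)],108))
    print('basket corners',P([(102,254),(179.2,259.5),(172.5,313),(92.5,306.7)],20))
    print('rack corners',P([(395,319.5),(400.5,369)],0))
    print('grip',P([(250.5,296)],54)); print('reagent',P([(460,233.5)],115))
    print([a for a in dir(robot) if a[0]!='_'])
E
python3 m.py
```

```text
tray ((639.5003051757812, 111.18605041503906), (140.8475341796875, 141.5624542236328), 89.41832733154297)
basket ((461.92376708984375, 331.9148254394531), (120.28643798828125, 178.58465576171875), 5.689361572265625)
dimbase ((472.7321472167969, 53.40385055541992), (120.44784545898438, 39.527339935302734), 82.09912109375)
tub ((662.7154541015625, -100.06297302246094), (143.63912963867188, 139.42642211914062), 9.847295761108398)
petri ((795.4114379882812, 14.514968872070312), (95.79403686523438, 94.21611022949219), 37.65407943725586)
cup ((466.8321838378906, -92.47053527832031), (63.04719543457031, 63.29155731201172), 54.77267837524414)
S tray ((643.32373046875, 109.04818725585938), (146.06161499023438, 145.2126007080078), 89.30382537841797)
S basket ((465.81658935546875, 329.4364929199219), (128.75173950195312, 187.04486083984375), 5.551507949829102)
S dimbase ((474.1271667480469, 52.96443176269531), (122.41130828857422, 43.811805725097656), 81.80677795410156)
S tub ((669.3040161132812, -106.23551940917969), (141.0976104736328, 156.75669860839844), 28.25149154663086)
S cup ((468.63214111328125, -92.36141967773438), (65.21945190429688, 66.61206817626953), 54.21586990356445)
S petri ((798.2274169921875, 13.226837158203125), (93.08263397216797, 97.75862121582031), 8.297423362731934)
plateA [[ 477.9 -276.7  108. ]
 [ 400.1 -299.5  108. ]]
plateB [[ 506.5 -383.9  108. ]
 [ 429.4 -404.7  108. ]]
basket corners [[511.6 423.6  20. ]
 [529.  249.   20. ]
 [410.1 235.8  20. ]
 [393.5 412.6  20. ]]
rack corners [[ 481.1 -251.2    0. ]
 [ 377.1 -277.5    0. ]]
grip [[473.   69.2  54. ]]
reagent [[ 669.7 -343.7  115. ]]
['MotionError', 'close_job', 'pinch_z', 'read_state', 'snapshot']
```

```bash
python3 - <<'E'
from m import *
np.set_printoptions(precision=2,suppress=True)
img=T['image'].astype(int);g=img.min(2)
for n,(x0,y0,x1,y1) in dict(A=(408,314,428,366),B=(462,309,482,361)).items():
    ys,xs=np.nonzero(g[y0:y1,x0:x1]>175);pts=np.c_[xs+x0,ys+y0].astype(float)
    w=P(pts,108)[:,:2];r=cv2.minAreaRect(w.astype(np.float32));print(n,len(pts),r,w.mean(0))
f=6;x0,y0,x1,y1=85,245,190,320
c=cv2.resize(T['image'][y0:y1,x0:x1],None,fx=f,fy=f,interpolation=cv2.INTER_CUBIC)
def R(cx,cy,a):
    a=np.radians(a);M=np.array([[np.cos(a),-np.sin(a)],[np.sin(a),np.cos(a)]])
    return lambda x,y,z:np.r_[M@[x,y]+[cx,cy],z]
def ln(p,q,col):
    p,q=[tuple(int(v) for v in ((proj(T,k)+.5-[x0,y0])*f-.5)) for k in(p,q)];cv2.line(c,p,q,col,1)
b=R(461,330.5,5.7)
for y in(-55,0,55):
    for d in(-7.5,7.5): ln(b(-26,y+d,43),b(26,y+d,43),(0,0,255))
q=[(60,87.5),(60,-87.5),(-60,-87.5),(-60,87.5)]
for i in range(4): ln(b(*q[i],20),b(*q[(i+1)%4],20),(0,200,0))
cv2.imwrite('pics/bask.png',c)
E
```

```text
A 90 ((439.8544006347656, -287.0126647949219), (78.68431091308594, 4.324332237243652), 15.822362899780273) [ 439.02 -287.24]
B 86 ((468.286376953125, -393.3581848144531), (78.85346984863281, 4.169402599334717), 15.825126647949219) [ 468.11 -393.41]
```

View pics/bask.png

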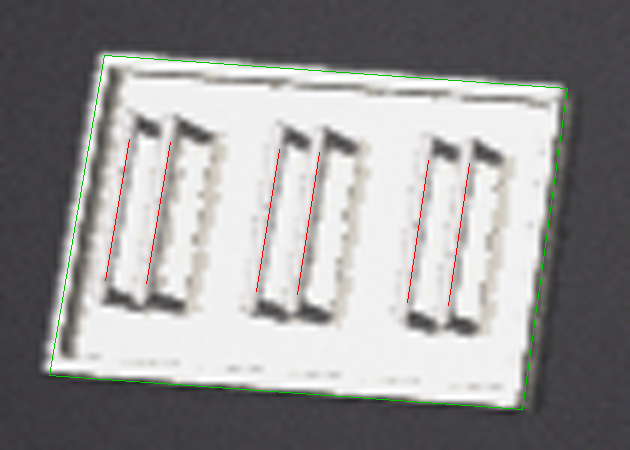

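```bash
python3 -m creep '[[-1,[0,0,0],[0,0,0]],[0.3,[0,0,0],[0,0,0]],[0.3,[0,0,0],[0,0,0]],[0.3,[0,0,0],[0,0,0]],[0.3,[0,0,0],[0,0,0]]]'
```

```text
time_s: 0.72
ee_pos: [276.1, 588.5, 226.8]
ee_rot: [[-0.905, 0.425, 0.0], [0.425, 0.905, 0.0], [0.0, 0.0, -1.0]]
ft_force: [0.2, -1.1, -0.2]
opening: 56.5
gripper_force: 0.0
```

```bash
python3 - <<'E'
from m import *
f=8;x0,y0,x1,y1=355,108,443,175
c=cv2.resize(S['image'][y0:y1,x0:x1],None,fx=f,fy=f,interpolation=cv2.INTER_CUBIC)
c0=c.copy()
def R(cx,cy,a):
    a=np.radians(a);M=np.array([[np.cos(a),-np.sin(a)],[np.sin(a),np.cos(a)]])
    return lambda x,y,z:np.r_[M@[x,y]+[cx,cy],z]
def ln(p,q,col):
    p,q=[tuple(int(v) for v in ((proj(S,k)+.5-[x0,y0])*f-.5)) for k in(p,q)];cv2.line(c,p,q,col,1)
b=R(461,330.5,5.7)
for y in(-55,0,55):
    for d in(-7.5,7.5): ln(b(-26,y+d,43),b(26,y+d,43),(0,0,255))
    ln(b(-32,y,8),b(32,y,8),(255,0,0))
q=[(60,87.5),(60,-87.5),(-60,-87.5),(-60,87.5)]
for i in range(4): ln(b(*q[i],20),b(*q[(i+1)%4],20),(0,200,0))
cv2.imwrite('pics/bask2.png',c)
E
```

```text
(no output)
```

View pics/bask2.png

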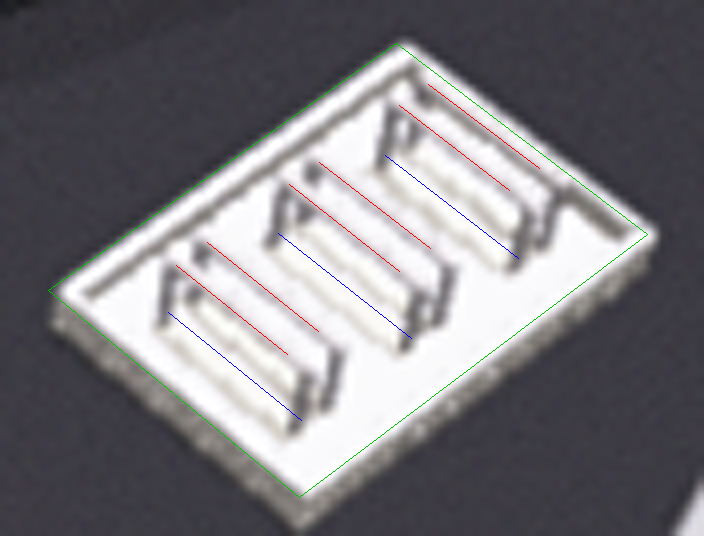

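```bash
cat >> h.py <<'E'
from scipy.spatial.transform import Rotation as Ro
def down(yaw): # tool pointing down, tool y at angle yaw (deg)
    a=np.radians(yaw);y=np.array([np.cos(a),np.sin(a),0]);z=np.array([0,0,-1.]);return np.c_[np.cross(y,z),y,z]
def go(pts,Rt=None):
    st=robot.read_state();R=np.array(st['ee_rot']);p=np.array(st['ee_pos'])
    if Rt is not None:
        print('turn',np.round(Ro.from_matrix(R.T@Rt).as_rotvec(degrees=True),1));R=Rt
    for q in pts:
        d=R.T@(np.array(q)-p);print('to',q,'shift',np.round(d,1),'rows>=',round(np.linalg.norm(d)/62.5,1));p=np.array(q)
E
python3 -c "
from h import *
go([(500,300,227),(540,0,227),(439.5,-287.3,227),(439.5,-287.3,62)],down(105.8))"
```

```text
turn [  0.    0.  -40.9]
to (500, 300, 227) shift [-1.369e+02 -3.385e+02 -2.000e-01] rows>= 5.8
to (540, 0, 227) shift [  43.2 -299.6    0. ] rows>= 4.8
to (439.5, -287.3, 227) shift [ 174.9 -249.1    0. ] rows>= 4.9
to (439.5, -287.3, 62) shift [  0.   0. 165.] rows>= 2.6
```

```bash
python3 -m creep '[[-0.2,[0,0,0],[0,0,-8.2]],[-0.2,[0,0,0],[0,0,-8.2]],[-0.2,[0,0,0],[0,0,-8.2]],[-0.2,[0,0,0],[0,0,-8.2]],[-0.2,[0,0,0],[0,0,-8.1]]]' >/dev/null
python3 -m creep '[[-0.2,[-14,-34,0],[0,0,0]],[-0.2,[-14,-34,0],[0,0,0]],[-0.2,[-14,-34,0],[0,0,0]],[-0.2,[-14,-34,0],[0,0,0]],[-0.2,[-14,-34,0],[0,0,0]],[-0.2,[-14,-34,0],[0,0,0]],[-0.2,[-14,-34,0],[0,0,0]],[-0.2,[-14,-34,0],[0,0,0]],[-0.2,[-14,-34,0],[0,0,0]],[-0.2,[-11,-32,0],[0,0,0]]]' >/dev/null
python3 -m creep '[[-0.2,[5,-37,0],[0,0,0]],[-0.2,[5,-37,0],[0,0,0]],[-0.2,[5,-37,0],[0,0,0]],[-0.2,[5,-37,0],[0,0,0]],[-0.2,[5,-37,0],[0,0,0]],[-0.2,[5,-37,0],[0,0,0]],[-0.2,[5,-37,0],[0,0,0]],[-0.2,[8,-40,0],[0,0,0]]]'
python3 -m creep '[[-0.2,[22,-31,0],[0,0,0]],[-0.2,[22,-31,0],[0,0,0]],[-0.2,[22,-31,0],[0,0,0]],[-0.2,[22,-31,0],[0,0,0]],[-0.2,[22,-31,0],[0,0,0]],[-0.2,[22,-31,0],[0,0,0]],[-0.2,[22,-31,0],[0,0,0]],[-0.2,[21,-32,0],[0,0,0]],[-0.2,[0,0,0],[0,0,0]]]'
python3 -c "
from h import *
go([(439.5,-287.3,62)],down(105.8));print(robot.read_state()['q'])"
```

```text
time_s: 3.6
ee_pos: [539.9, 0.0, 227.0]
ee_rot: [[-0.962, -0.272, 0.001], [-0.272, 0.962, 0.0], [-0.001, -0.0, -1.0]]
ft_force: [0.3, -0.1, -0.1]
opening: 55.2
gripper_force: 0.0
time_s: 4.72
ee_pos: [437.2, -289.9, 226.7]
ee_rot: [[-0.964, -0.266, -0.0], [-0.266, 0.964, -0.001], [0.001, -0.001, -1.0]]
ft_force: [0.1, 0.5, 0.2]
opening: 54.9
gripper_force: 0.0
turn [-0.1 -0.  -0.4]
to (439.5, -287.3, 62) shift [ -3.    1.8 164.7] rows>= 2.6
[ 41.35983588  14.55361472 -12.63341279 107.18075318   3.79038066
  58.64133292 132.55945564]
```

```bash
python3 -m creep '[[-0.2,[-3,1.8,25],[0,0,-0.4]],[-0.2,[0,0,40],[0,0,0]],[-0.2,[0,0,40],[0,0,0]],[-0.2,[0,0,30],[0,0,0]],[-0.2,[0,0,20],[0,0,0]],[-0.2,[0,0,9.7],[0,0,0]],[-0.2,[0,0,0],[0,0,0]]]' 20
python3 -m creep '[[1,[0,0,0],[0,0,0]],[1,[0,0,0],[0,0,0]],[1,[0,0,0],[0,0,0]],[1,[0,0,0],[0,0,0]],[1,[0,0,0],[0,0,0]],[1,[0,0,0],[0,0,0]],[1,[0,0,0],[0,0,0]],[1,[0,0,0],[0,0,0]]]' 20
```

```text
time_s: 5.6
ee_pos: [441.4, -282.9, 61.8]
ee_rot: [[-0.96, -0.279, -0.0], [-0.279, 0.96, 0.001], [0.0, 0.001, -1.0]]
ft_force: [-1.0, -0.6, -0.2]
opening: 55.2
gripper_force: 0.0
time_s: 6.6
ee_pos: [441.8, -285.6, 62.4]
ee_rot: [[-0.961, -0.277, 0.002], [-0.277, 0.961, -0.002], [-0.001, -0.003, -1.0]]
ft_force: [1.5, -4.6, -2.2]
opening: 4.7
gripper_force: 20.0
```

```bash
python3 -m creep '[[1,[0,-1.8,0],[0,0,0.4]],[1,[0,0,0],[0,0,0]],[1,[0,0,0],[0,0,0]],[1,[0,0,0],[0,0,0]],[1,[0,0,0],[0,0,0]]]' 25
python3 -m creep '[[1,[0,0,-8],[0,0,0]],[1,[0,0,-10],[0,0,0]],[1,[0,0,-10],[0,0,0]],[1,[0,0,-15],[0,0,0]],[1,[0,0,-25],[0,0,0]],[1,[0,0,-35],[0,0,0]],[1,[0,0,-40],[0,0,0]],[1,[0,0,-22],[0,0,0]],[1,[0,0,0],[0,0,0]],[1,[0,0,0],[0,0,0]]]'
python3 -c "
from h import *
go([(540,0,227),(500,250,227)],down(95.7));print(robot.read_state()['ee_pos'])"
```

```text
time_s: 7.22
ee_pos: [441.8, -285.6, 62.0]
ee_rot: [[-0.962, -0.271, 0.0], [-0.271, 0.962, -0.0], [-0.0, -0.0, -1.0]]
ft_force: [-0.3, -3.7, -1.4]
opening: 4.9
gripper_force: 25.0
time_s: 8.48
ee_pos: [440.9, -284.3, 226.1]
ee_rot: [[-0.962, -0.272, -0.002], [-0.272, 0.962, 0.001], [0.001, 0.002, -1.0]]
ft_force: [-0.9, 0.2, -1.0]
opening: 5.0
gripper_force: 25.0
turn [ 0.1 -0.1 10.1]
to (540, 0, 227) shift [-126.9  273.1   -0.9] rows>= 4.8
to (500, 250, 227) shift [ 15.  252.7   0. ] rows>= 4.1
[ 440.87044952 -284.31090622  226.1190481 ]
```

```bash
python3 -m creep '[[1,[0,0,0],[0,0,5]],[1,[0,0,0],[0,0,5.1]],[1,[-15,33,0],[0,0,0]],[1,[-16,34,0],[0,0,0]],[1,[-16,34,0],[0,0,0]],[1,[-16,34,0],[0,0,0]],[1,[-16,34,0],[0,0,0]],[1,[-16,34,0],[0,0,0]],[1,[-16,34,0],[0,0,0]],[1,[-16,36,0],[0,0,0]]]'>/dev/null
python3 -m creep '[[1,[2,32,0],[0,0,0]],[1,[2,32,0],[0,0,0]],[1,[2,32,0],[0,0,0]],[1,[2,32,0],[0,0,0]],[1,[2,32,0],[0,0,0]],[1,[2,32,0],[0,0,0]],[1,[2,32,0],[0,0,0]],[1,[1,29,0],[0,0,0]],[1,[0,0,0],[0,0,0]],[1,[0,0,0],[0,0,0]]]'
python3 - <<'E'
from h import *
for i in range(6):
    robot.snapshot('top');s=robot.read_state();print(s['time_s'],np.round(s['ee_pos'],1),np.round(s['q'][6],2))
go([(456.3,386.2,227),(456.3,386.2,110)],down(95.7))
E
```

```text
time_s: 10.98
ee_pos: [500.6, 248.0, 225.6]
ee_rot: [[-0.995, -0.099, -0.003], [-0.099, 0.995, -0.002], [0.003, -0.001, -1.0]]
ft_force: [0.2, -1.1, -1.2]
opening: 4.7
gripper_force: 25.0
11.025 [501.  247.5 225.9] 57.44
11.075 [501.3 247.4 226.2] 57.43
11.125 [501.4 247.5 226.4] 57.43
11.175 [501.5 247.7 226.7] 57.43
11.225 [501.6 247.9 226.8] 57.42
11.275 [501.6 248.2 226.9] 57.42
turn [-0.  -0.  -0.1]
to (456.3, 386.2, 227) shift [ 3.130e+01  1.418e+02 -1.000e-01] rows>= 2.3
to (456.3, 386.2, 110) shift [  0.   0. 117.] rows>= 1.9
```

```bash
python3 -m creep '[[1,[8,35,0],[0,0,0]],[1,[8,36,0],[0,0,0]],[1,[8,36,0],[0,0,0]],[1,[7.3,34.8,0],[0,0,0]],[1,[0,0,30],[0,0,0]],[1,[0,0,35],[0,0,0]],[1,[0,0,32],[0,0,0]],[1,[0,0,0],[0,0,0]],[1,[0,0,0],[0,0,0]],[1,[0,0,0],[0,0,0]]]'
python3 -m creep '[[1,[0,0,0],[0,0,0]],[1,[0,0,0],[0,0,0]],[1,[0,0,0],[0,0,0]],[1,[0,0,0],[0,0,0]],[1,[0,0,0],[0,0,0]]]'
python3 - <<'E'
from h import *
s=snap('scene');
x0,y0,x1,y1=340,85,440,160
a=cv2.resize(s['image'][y0:y1,x0:x1],None,fx=6,fy=6,interpolation=cv2.INTER_CUBIC)
cv2.imwrite('pics/pl1.png',a)
go([(456.3,386.2,110)],down(95.7))
E
```

```text
time_s: 12.52
ee_pos: [457.2, 387.9, 131.9]
ee_rot: [[-0.995, -0.098, 0.002], [-0.098, 0.995, 0.002], [-0.003, 0.002, -1.0]]
ft_force: [0.1, -0.3, -0.2]
opening: 5.2
gripper_force: 25.0
time_s: 13.15
ee_pos: [456.1, 387.1, 130.0]
ee_rot: [[-0.995, -0.099, -0.0], [-0.099, 0.995, -0.0], [0.0, -0.0, -1.0]]
ft_force: [-0.2, 0.2, -1.7]
opening: 4.8
gripper_force: 25.0
turn [-0. -0. -0.]
to (456.3, 386.2, 110) shift [-0.1 -0.9 20. ] rows>= 0.3
```

View pics/pl1.png

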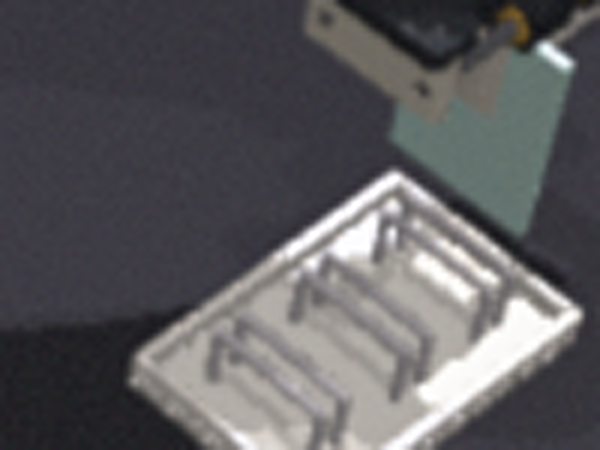

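The plate is gripped cleanly and hovers above the far slot, with its lower edge running about (405,107)–(427,124). Now that they're in shadow, the hoops stand out. I'll compare the plate edge with the hoop tops in basket coordinates.

```bash
python3 - <<'E'
from h import *
np.set_printoptions(precision=1,suppress=True)
s=snap('scene');np.savez('sc1.npz',**s)
M=lambda a:np.array([[np.cos(a),np.sin(a)],[-np.sin(a),np.cos(a)]])
B=lambda p:M(np.radians(5.7))@(p[:2]-[461.8,331.5])
f=lambda x,y:(340+(x+.5)/6-.5,85+(y+.5)/6-.5)
for n,pp,z in[('plate bottom',[(390,135),(525,235)],76),('hoopnear',[(303,275),(403,355)],43)]:
    for p in pp:print(n,B(ray(s,*f(*p),z)))
# perpendicular brightness profiles: warp the hoop-top plane (z=43) to basket coords
g=cv2.cvtColor(s['image'],cv2.COLOR_BGR2GRAY).astype(np.float32)
R=M(np.radians(5.7)).T
ys=np.arange(-85,86,1.);xs=np.arange(-20,21,2.)
prof=[]
for y in ys:
    uv=np.array([proj(s,np.r_[R@[x,y]+[461.8,331.5],43]) for x in xs],np.float32)
    prof.append(cv2.remap(g,uv[:,0][None],uv[:,1][None],1).mean())
for y0 in(-55,0,55):
    i=int(y0+85);print(y0,np.round(prof[i-16:i+17]).astype(int))
E
```

```text
plate bottom [-43.2  56.8]
plate bottom [39.  57.4]
hoopnear [-28.6  -9.3]
hoopnear [34.6 -9.8]
-55 [161 158 153 147 140 135 134 137 142 148 153 156 158 160 162 165 165 163
 158 151 143 138 136 138 142 146 150 154 158 164 168 172 174]
0 [146 143 138 133 129 127 126 129 133 138 141 145 148 152 155 158 158 155
 149 142 135 130 128 130 133 138 144 150 156 162 168 171 173]
55 [210 208 203 194 179 163 149 141 140 145 156 169 182 194 200 200 193 178
 158 139 126 118 119 124 133 145 159 172 183 186 178 158 129]
```

```bash
python3 - <<'E'
from h import *
np.set_printoptions(precision=1,suppress=True)
M=lambda a:np.array([[np.cos(a),np.sin(a)],[-np.sin(a),np.cos(a)]])
def plate(s,box,yaw,c,dz):
    x0,y0,x1,y1=box;im=s['image'][y0:y1,x0:x1].astype(int)
    b,g,r=im[...,0],im[...,1],im[...,2]
    m=((g-r>14)&(g>70)).astype(np.uint8)
    n,l,st,_=cv2.connectedComponentsWithStats(m);k=1+np.argmax(st[1:,4]);m=l==k
    print('area',st[k])
    cols=np.nonzero(m.any(0))[0];bot=np.array([(c_+x0,np.nonzero(m[:,c_])[0].max()+y0+.5) for c_ in cols],float)
    for z in dz:
        w=np.array([M(np.radians(yaw))@(ray(s,*p,z)[:2]-c) for p in bot]);print(z,'y:',w[:,1][2:-2],'x',w[0,0],w[-1,0])
plate(dict(np.load('sc1.npz')),(395,88,442,135),5.7,np.array([461.8,331.5]),[76])
E
```

```text
area [ 11   5  29  31 371]
76 y: [ 57.2  56.5  55.8  55.2  57.2  56.5  55.9  57.9  57.2  56.6  55.9  55.2
  60.   56.6  55.9  57.9  57.3  56.6  55.9  60.7  70.8  81.1  94.3 107.6
 123.9] x -36.93490406656572 -11.466915018352797
```

```bash
python3 - <<'E'
from h import *
np.set_printoptions(precision=1,suppress=True)
M=lambda a:np.array([[np.cos(a),np.sin(a)],[-np.sin(a),np.cos(a)]])
s=dict(np.load('sc1.npz'))
x0,y0=425,88
print(s['image'][88:104,426:440].min(2))
im=s['image'].astype(int)
ys,xs=np.nonzero((im[86:104,424:440].min(2)>150));
B=lambda p:M(np.radians(5.7))@(p[:2]-[461.8,331.5])
w=np.array([B(ray(s,x+424,y+86,176)) for x,y in zip(xs,ys)]);print(len(w),w)
# calibration check: top edges of rack plates in start pictures
S=dict(np.load('scene0.npz'));i=S['image'].astype(int)
m=(i[215:300,135:215].min(2)>150).astype(np.uint8)
n,l,st,c=cv2.connectedComponentsWithStats(m)
for k in range(1,n):
    if st[k,4]>8:
        y,x=np.nonzero(l==k);w=np.array([ray(S,a+135,b+215,108)[:2] for a,b in zip(x,y)]);print(st[k],w.mean(0),cv2.minAreaRect(w.astype(np.float32)))
E
```

```text
[[ 47  39  25  26  22  23  21  22  44  87 113  98  74  60]
 [ 52  40  23  24  21  22  27  52  79 101  87  68  51  55]
 [ 51  39  27  19  18  38  70 104 104  91  63  52  52  54]
 [ 39  31  22  33  69  91 106 106  76  61  53  50  55  57]
 [ 29  23  39 104 183 177 124  77  51  53  56  57  60  56]
 [ 56  41  65 126 208 237 194 116  63  55  60  60  60  59]
 [ 91  89  92 106 143 198 242 225 146  78  56  57  61  59]
 [101  98 100  98 104 125 182 229 226 143  67  57  57  58]
 [100 101 101  98 100  96 113 152 162 111  66  56  63  59]
 [100 101 101  99 101 101  96 103 106  76  56  60  59  59]
 [100 103  99 100  97 100 100  99  93  64  57  58  61  57]
 [100 100  99 101  99  98  99 101  87  62  56  58  59  58]
 [ 97  99  96 100  99 100  99 102  73  57  58  58  59  58]
 [101  99 100  99  99 101 100 100  70  61  60  60  59  60]
 [ 98  99 101 103 100  98  99  87  65  57  57  57  59  58]
 [ 98  98  98 101  99 103 100  83  61  58  62  64  59  61]]
13 [[22.2 57.3]
 [23.9 59.2]
 [24.6 54.7]
 [26.3 56.6]
 [27.9 58.5]
 [28.6 53.9]
 [30.3 55.8]
 [31.9 57.7]
 [32.6 53.2]
 [34.3 55.1]
 [35.9 57. ]
 [36.6 52.4]
 [38.3 54.3]]
[  0   0  32  17 414] [ 364.6 -350.7] ((365.83026123046875, -347.3231506347656), (69.13920593261719, 45.04636764526367), 64.44934844970703)
[43  6 26 20 82] [ 441.6 -286.5] ((441.0101013183594, -286.6739501953125), (79.880859375, 5.606026649475098), 15.723278045654297)
[ 5 39 27 22 93] [ 469.3 -393.1] ((468.5863342285156, -393.2585144042969), (80.37942504882812, 5.686758041381836), 15.95700740814209)
```

```bash
python3 -m creep '[[1,[0,-1.8,10],[0,0,0]],[1,[0,0,10],[0,0,0]],[1,[0,0,8],[0,0,0]],[1,[0,0,0],[0,0,0]],[1,[0,0,0],[0,0,0]],[1,[0,0,0],[0,0,0]],[1,[0,0,0],[0,0,0]],[1,[0,0,0],[0,0,0]]]'
python3 -m creep '[[1,[0,0,3],[0,0,0]],[1,[0,0,3],[0,0,0]],[1,[0,0,3],[0,0,0]],[1,[0,0,3],[0,0,0]],[1,[0,0,0],[0,0,0]],[1,[0,0,0],[0,0,0]],[1,[0,0,0],[0,0,0]]]'
```

```text
time_s: 14.25
ee_pos: [456.4, 385.3, 102.2]
ee_rot: [[-0.995, -0.099, 0.0], [-0.099, 0.995, 0.0], [-0.0, 0.0, -1.0]]
ft_force: [-0.5, -0.6, -0.6]
opening: 4.5
gripper_force: 25.0
time_s: 15.12
ee_pos: [456.2, 385.5, 90.0]
ee_rot: [[-0.995, -0.099, -0.0], [-0.099, 0.995, 0.0], [0.0, 0.0, -1.0]]
ft_force: [-0.8, 1.9, -2.1]
opening: 5.0
gripper_force: 25.0
```

```bash
python3 - <<'E'
from h import *
s=snap('scene');
x0,y0,x1,y1=370,95,450,165
cv2.imwrite('pics/pl2.png',cv2.resize(s['image'][y0:y1,x0:x1],None,fx=7,fy=7,interpolation=cv2.INTER_CUBIC))
E
```

```text
(no output)
```

View pics/pl2.png

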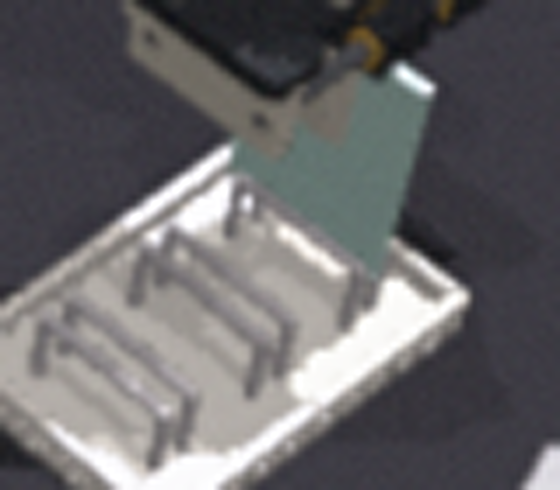

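The lower edge now sits behind the near hoop and hides the far one, so it is inside the slot. Lowering on slowly.

```bash
python3 -m creep '[[1,[0,0,4],[0,0,0]],[1,[0,0,4],[0,0,0]],[1,[0,0,4],[0,0,0]],[1,[0,0,0],[0,0,0]],[1,[0,0,0],[0,0,0]],[1,[0,0,0],[0,0,0]]]'
python3 -m creep '[[1,[0,0,4],[0,0,0]],[1,[0,0,4],[0,0,0]],[1,[0,0,3],[0,0,0]],[1,[0,0,0],[0,0,0]],[1,[0,0,0],[0,0,0]],[1,[0,0,0],[0,0,0]],[1,[0,0,2],[0,0,0]],[1,[0,0,2],[0,0,0]],[1,[0,0,0],[0,0,0]],[1,[0,0,0],[0,0,0]]]'
```

```text
time_s: 15.92
ee_pos: [456.1, 385.5, 77.9]
ee_rot: [[-0.995, -0.099, -0.0], [-0.099, 0.995, 0.0], [0.0, 0.0, -1.0]]
ft_force: [-0.2, 3.3, -3.2]
opening: 4.8
gripper_force: 25.0
time_s: 17.18
ee_pos: [456.4, 385.6, 63.1]
ee_rot: [[-0.995, -0.099, 0.0], [-0.099, 0.995, 0.001], [-0.0, 0.0, -1.0]]
ft_force: [-0.4, 4.1, -0.2]
opening: 5.2
gripper_force: 25.0
```

```bash
python3 -m creep '[[1,[0,0.8,1],[0,0,0]],[1,[0,0,0],[0,0,0]],[0.6,[0,0,0],[0,0,0]],[0.2,[0,0,0],[0,0,0]],[-0.2,[0,0,0],[0,0,0]],[-0.2,[0,0,0],[0,0,0]],[-0.2,[0,0,0],[0,0,0]],[-0.2,[0,0,-15],[0,0,0]],[-0.2,[0,0,-30],[0,0,0]],[-0.2,[0,0,-40],[0,0,0]]]'
python3 -m creep '[[-0.2,[0,0,-40],[0,0,0]],[-0.2,[0,0,-40],[0,0,0]],[-0.2,[0,0,0],[0,0,0]],[-0.2,[0,0,0],[0,0,0]],[-0.2,[0,0,0],[0,0,0]],[-0.2,[0,0,0],[0,0,0]],[-0.2,[0,0,0],[0,0,0]]]'
python3 -c "
from h import *
snap('scene','s1');go([(540,0,227),(468.4,-393.2,227),(468.4,-393.2,62)],down(105.8))"
```

```text
time_s: 18.42
ee_pos: [455.8, 385.8, 148.1]
ee_rot: [[-0.995, -0.099, -0.001], [-0.099, 0.995, -0.001], [0.001, -0.001, -1.0]]
ft_force: [0.7, -0.3, 0.5]
opening: 55.0
gripper_force: 0.0
time_s: 19.3
ee_pos: [456.0, 385.9, 226.3]
ee_rot: [[-0.995, -0.099, -0.001], [-0.099, 0.995, -0.001], [0.001, -0.0, -1.0]]
ft_force: [0.2, 0.4, -0.5]
opening: 55.1
gripper_force: 0.0
turn [ -0.   -0.1 -10.1]
to (540, 0, 227) shift [  24.3 -394.2   -0.5] rows>= 6.3
to (468.4, -393.2, 227) shift [ 176.  -358.8    0. ] rows>= 6.4
to (468.4, -393.2, 62) shift [  0.   0. 165.] rows>= 2.6
```

View pics/s1.png

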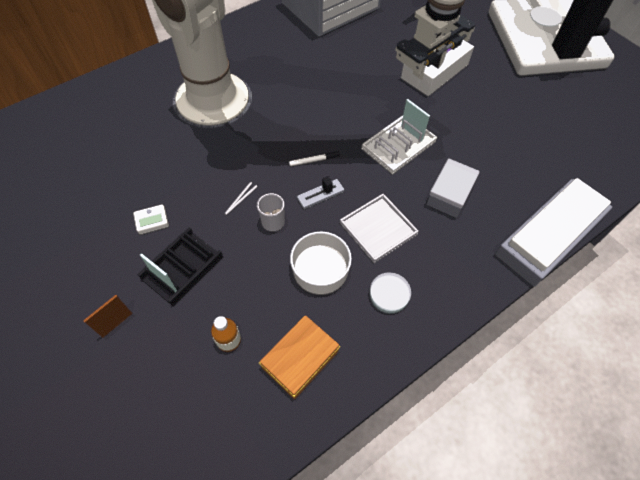

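Plate 1 stands in the far slot at (416,120). The tub has been knocked: it moved from about (317,274) to (321,262), so I'll measure it again later. Now plate 2.

```bash
python3 -m creep '[[-0.2,[0,0,0],[0,0,-5]],[-0.2,[0,0,0],[0,0,-5.1]],[-0.2,[2,-39,0],[0,0,0]],[-0.2,[2,-39,0],[0,0,0]],[-0.2,[2,-39,0],[0,0,0]],[-0.2,[2,-39,0],[0,0,0]],[-0.2,[2,-39,0],[0,0,0]],[-0.2,[2,-39,0],[0,0,0]],[-0.2,[2,-39,0],[0,0,0]],[-0.2,[2,-39,0],[0,0,0]]]' >/dev/null
python3 -m creep '[[-0.2,[4,-41,0],[0,0,0]],[-0.2,[4,-41,0],[0,0,0]],[-0.2,[17,-36,0],[0,0,0]],[-0.2,[17,-36,0],[0,0,0]],[-0.2,[17,-36,0],[0,0,0]],[-0.2,[17,-36,0],[0,0,0]],[-0.2,[17,-36,0],[0,0,0]],[-0.2,[17,-36,0],[0,0,0]],[-0.2,[17,-36,0],[0,0,0]],[-0.2,[17,-36,0],[0,0,0]]]'>/dev/null
python3 -m creep '[[-0.2,[20,-35,0],[0,0,0]],[-0.2,[20,-36,0],[0,0,0]],[-0.2,[0,0,35],[0,0,0]],[-0.2,[0,0,35],[0,0,0]],[-0.2,[0,0,15],[0,0,0]],[-0.2,[0,0,0],[0,0,0]],[-0.2,[0,0,0],[0,0,0]],[-0.2,[0,0,0],[0,0,0]],[-0.2,[0,0,0],[0,0,0]],[-0.2,[0,0,0],[0,0,0]]]'
python3 -c "
from h import *
snap('top','t1');go([(468.4,-393.2,62)],down(105.8));print(robot.read_state()['q'])"
```

```text
time_s: 23.1
ee_pos: [468.5, -393.1, 142.5]
ee_rot: [[-0.962, -0.272, 0.001], [-0.272, 0.962, -0.001], [-0.0, -0.001, -1.0]]
ft_force: [-0.5, -0.2, 0.4]
opening: 55.0
gripper_force: 0.0
turn [-0.  0. -0.]
to (468.4, -393.2, 62) shift [ 0.  -0.1 80.3] rows>= 1.3
[ 47.09150567  28.62614587 -12.68099204  99.1750084    7.57302551
  53.00354931 137.10816558]
```

```bash
python3 -m creep '[[-0.2,[0,0.3,30],[0,0,0]],[-0.2,[0,0,30],[0,0,0]],[-0.2,[0,0,20],[0,0,0]],[-0.2,[0,0,0],[0,0,0]],[-0.2,[0,0,0],[0,0,0]],[1,[0,0,0],[0,0,0]],[1,[0,0,0],[0,0,0]],[1,[0,0,0],[0,0,0]],[1,[0,0,0],[0,0,0]],[1,[0,0,0],[0,0,0]]]' 20
python3 -m creep '[[1,[0,0,0],[0,0,0]],[1,[0,0,0],[0,0,0]],[1,[0,0,0],[0,0,0]],[1,[0,0,0],[0,0,0]]]' 25
python3 -m creep '[[1,[0,0,-8],[0,0,0]],[1,[0,0,-10],[0,0,0]],[1,[0,0,-10],[0,0,0]],[1,[0,0,-15],[0,0,0]],[1,[0,0,-25],[0,0,0]],[1,[0,0,-35],[0,0,0]],[1,[0,0,-40],[0,0,0]],[1,[0,0,-22],[0,0,0]],[1,[0,0,0],[0,0,0]],[1,[0,0,0],[0,0,0]]]'
python3 -m creep '[[1,[0,0,0],[0,0,0]],[1,[0,0,0],[0,0,0]],[1,[0,0,0],[0,0,0]]]'
python3 -c "
from h import *
go([(540,0,227),(467.4,277.5,227),(467.4,277.5,110)],down(95.7))"
```

```text
time_s: 24.4
ee_pos: [468.2, -392.7, 62.0]
ee_rot: [[-0.962, -0.272, -0.0], [-0.272, 0.962, -0.0], [0.0, 0.0, -1.0]]
ft_force: [0.1, -0.2, 0.8]
opening: 9.6
gripper_force: 0.0
time_s: 24.9
ee_pos: [468.2, -392.7, 62.0]
ee_rot: [[-0.962, -0.272, -0.0], [-0.272, 0.962, -0.0], [0.0, -0.0, -1.0]]
ft_force: [-0.2, -0.2, -0.0]
opening: 4.7
gripper_force: 25.0
time_s: 26.15
ee_pos: [467.6, -392.1, 226.2]
ee_rot: [[-0.962, -0.272, -0.001], [-0.272, 0.962, 0.001], [0.001, 0.001, -1.0]]
ft_force: [-0.4, -1.0, -1.4]
opening: 5.2
gripper_force: 25.0
time_s: 26.52
ee_pos: [468.0, -392.5, 226.4]
ee_rot: [[-0.962, -0.272, -0.001], [-0.272, 0.962, 0.001], [0.001, 0.001, -1.0]]
ft_force: [1.4, -0.5, -1.6]
opening: 4.8
gripper_force: 25.0
turn [ 0.1 -0.  10.1]
to (540, 0, 227) shift [-110.6  383.4   -0.6] rows>= 6.4
to (467.4, 277.5, 227) shift [ 44.7 283.3   0. ] rows>= 4.6
to (467.4, 277.5, 110) shift [  0.   0. 117.] rows>= 1.9
```

```bash
python3 -m creep '[[1,[0,0,0],[0,0,5]],[1,[0,0,0],[0,0,5.1]],[1,[-11,38,0],[0,0,0]],[1,[-11,38,0],[0,0,0]],[1,[-11,38,0],[0,0,0]],[1,[-11,38,0],[0,0,0]],[1,[-11,38,0],[0,0,0]],[1,[-11,38,0],[0,0,0]],[1,[-11,38,0],[0,0,0]],[1,[-11,38,0],[0,0,0]]]'>/dev/null
python3 -m creep '[[1,[-11,38,0],[0,0,0]],[1,[-11.6,41.4,0],[0,0,0]],[1,[5,35,0],[0,0,0]],[1,[5,35,0],[0,0,0]],[1,[5,35,0],[0,0,0]],[1,[5,35,0],[0,0,0]],[1,[5,35,0],[0,0,0]],[1,[5,35,0],[0,0,0]],[1,[7,35,0],[0,0,0]],[1,[7.7,38,0],[0,0,0]]]' >/dev/null
python3 -m creep '[[1,[0,0,30],[0,0,0]],[1,[0,0,35],[0,0,0]],[1,[0,0,32],[0,0,0]],[1,[0,0,0],[0,0,0]],[1,[0,0,0],[0,0,0]],[1,[0,0,0],[0,0,0]],[1,[0,0,0],[0,0,0]],[1,[0,0,0],[0,0,0]],[1,[0,0,0],[0,0,0]]]'
python3 -c "
from h import *
go([(467.4,277.2,90)],down(95.7))"
```

```text
time_s: 30.15
ee_pos: [468.2, 277.0, 130.3]
ee_rot: [[-0.995, -0.098, 0.0], [-0.098, 0.995, 0.0], [-0.0, 0.0, -1.0]]
ft_force: [-0.1, -0.1, -0.6]
opening: 4.9
gripper_force: 25.0
turn [ 0.  0. -0.]
to (467.4, 277.2, 90) shift [ 0.8  0.3 40.3] rows>= 0.6
```

```bash
python3 -m creep '[[1,[0,0.3,10],[0,0,0]],[1,[0,0,10],[0,0,0]],[1,[0,0,8],[0,0,0]],[1,[0,0,3],[0,0,0]],[1,[0,0,3],[0,0,0]],[1,[0,0,3],[0,0,0]],[1,[0,0,3],[0,0,0]],[1,[0,0,0],[0,0,0]],[1,[0,0,0],[0,0,0]],[1,[0,0,0],[0,0,0]]]'
python3 - <<'E'
from h import *
s=snap('scene');
x0,y0,x1,y1=355,100,445,175
cv2.imwrite('pics/pl3.png',cv2.resize(s['image'][y0:y1,x0:x1],None,fx=6,fy=6,interpolation=cv2.INTER_CUBIC))
E
```

```text
time_s: 31.4
ee_pos: [468.1, 277.3, 90.2]
ee_rot: [[-0.995, -0.099, 0.0], [-0.099, 0.995, 0.0], [-0.0, 0.0, -1.0]]
ft_force: [0.9, -0.4, -0.5]
opening: 4.8
gripper_force: 25.0
```

View pics/pl3.png

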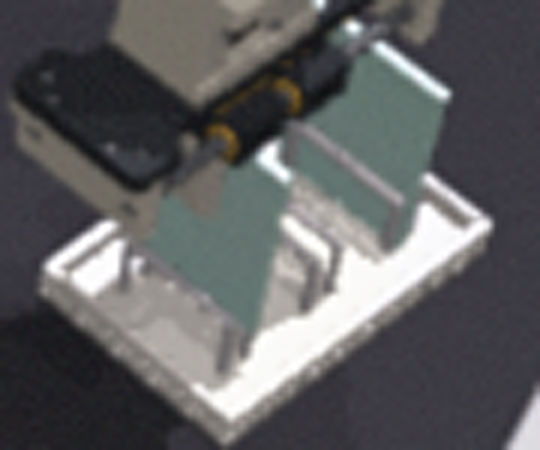

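The first plate stands fully down. The second is between its two hoops, so I'll lower it and release.

```bash
python3 -m creep '[[1,[0,0,4],[0,0,0]],[1,[0,0,4],[0,0,0]],[1,[0,0,4],[0,0,0]],[1,[0,0,0],[0,0,0]],[1,[0,0,0],[0,0,0]]]'
python3 -m creep '[[1,[0,0,4],[0,0,0]],[1,[0,0,4],[0,0,0]],[1,[0,0,3],[0,0,0]],[1,[0,0,0],[0,0,0]],[1,[0,0,2],[0,0,0]],[1,[0,0,2],[0,0,0]],[1,[0,0,1],[0,0,0]],[1,[0,0,0],[0,0,0]],[1,[0,0,0],[0,0,0]]]'
```

```text
time_s: 32.08
ee_pos: [468.0, 277.3, 78.0]
ee_rot: [[-0.995, -0.099, -0.0], [-0.099, 0.995, 0.0], [0.0, 0.0, -1.0]]
ft_force: [-0.2, -0.3, -0.6]
opening: 5.2
gripper_force: 25.0
time_s: 33.2
ee_pos: [468.1, 277.3, 62.0]
ee_rot: [[-0.995, -0.099, 0.0], [-0.099, 0.995, 0.0], [-0.0, 0.0, -1.0]]
ft_force: [1.2, 0.6, -1.1]
opening: 4.9
gripper_force: 25.0
```

```bash
python3 -m creep '[[0.6,[0,0,0],[0,0,0]],[0.2,[0,0,0],[0,0,0]],[-0.2,[0,0,0],[0,0,0]],[-0.2,[0,0,0],[0,0,0]],[-0.2,[0,0,0],[0,0,0]],[-0.2,[0,0,-15],[0,0,0]],[-0.2,[0,0,-30],[0,0,0]],[-0.2,[0,0,-40],[0,0,0]],[-0.2,[0,0,-40],[0,0,0]],[-0.2,[0,0,-40],[0,0,0]]]' >/dev/null
python3 -m creep '[[-0.5,[0,-40,-30],[0,0,0]],[-1,[0,-40,-20],[0,0,0]],[-1,[0,-40,-20],[0,0,-8]],[-1,[0,-40,0],[0,0,-8]],[-1,[0,0,0],[0,0,0]],[-1,[0,0,0],[0,0,0]],[-1,[0,0,0],[0,0,0]],[-1,[0,0,0],[0,0,0]]]'
python3 - <<'E'
from h import *
np.set_printoptions(precision=1,suppress=True)
for cam,boxes in dict(top=dict(tub=((295,175,395,275),60,100,T:=None),cup=((303,285,350,335),78,120,None)),scene=dict(tub=((275,225,360,300),60,110,None),cup=((248,185,295,238),78,110,None))).items():
    s=snap(cam,'m1'+cam);g=cv2.cvtColor(s['image'],cv2.COLOR_BGR2GRAY)
    for n,((x0,y0,x1,y1),z,lo,_) in boxes.items():
        cs,_=cv2.findContours((g[y0:y1,x0:x1]>lo).astype(np.uint8),0,1);c=max(cs,key=cv2.contourArea)[:,0]+[x0,y0]
        w=np.array([ray(s,u,v,z)[:2] for u,v in c],np.float32);print(cam,n,cv2.minAreaRect(w),'xmin-max',w.min(0),w.max(0))
st=robot.read_state();print(np.array(st['q']),st['ee_pos'],'y angle',np.degrees(np.arctan2(st['ee_rot'][1][1],st['ee_rot'][0][1])))
E
```

```text
time_s: 35.45
ee_pos: [489.0, 120.2, 297.0]
ee_rot: [[-0.929, -0.371, -0.0], [-0.371, 0.929, 0.0], [0.0, 0.0, -1.0]]
ft_force: [-0.1, -0.5, -0.5]
opening: 91.9
gripper_force: 0.0
top tub ((645.4337158203125, -73.81979370117188), (140.61471557617188, 139.11561584472656), 9.84527587890625) xmin-max [ 574.4 -143.9] [717.2  -3.1]
top cup ((466.8321838378906, -92.47053527832031), (63.04719543457031, 63.29155731201172), 54.77267837524414) xmin-max [ 435.4 -124.7] [499.  -59.6]
scene tub ((652.5384521484375, -81.51129150390625), (141.31048583984375, 158.82083129882812), 32.64442825317383) xmin-max [ 576.3 -152.3] [731.7  -3.7]
scene cup ((468.62274169921875, -92.31616973876953), (65.01181030273438, 66.9540023803711), 55.91495132446289) xmin-max [ 434.8 -125.3] [501.8 -59.5]
[  9.1   9.7 -29.  104.5   5.1  67.1  90.2] [489.1 119.8 296.9] y angle 111.7321062329884
```

```bash
cat >> h.py <<'E'
def tilt(phi,e,roll=0): # tool z heading phi, e deg below horizontal; tool y horizontal at phi+90
    p,q=np.radians([phi,e]);z=np.array([np.cos(q)*np.cos(p),np.cos(q)*np.sin(p),-np.sin(q)])
    y=np.array([-np.sin(p),np.cos(p),0]);R=np.c_[np.cross(y,z),y,z]
    return R@Ro.from_rotvec([0,0,roll],degrees=True).as_matrix()
E
python3 - <<'E'
from h import *
R=tilt(-11.2,45)
print(R)
print('yaw first');go([(440,-85,270)],down(78.8))
print(Ro.from_matrix(down(78.8).T@R).as_rotvec(degrees=True))
E
```

```text
[[-0.69364004  0.19423435  0.69364004]
 [ 0.13734443  0.98095516 -0.13734443]
 [-0.70710678  0.         -0.70710678]]
yaw first
turn [ 0.  -0.  32.9]
to (440, -85, 270) shift [   8.4 -210.4   26.9] rows>= 3.4
[-3.46155475e-15 -4.50000000e+01 -8.11036030e-15]
```

```bash
python3 -m creep '[[-1,[0,0,0],[0,0,8]],[-1,[0,0,0],[0,0,8]],[-1,[0,0,0],[0,0,8]],[-1,[0,0,0],[0,0,8.9]],[-1,[2,-42,5],[0,0,0]],[-1,[2,-42,5],[0,0,0]],[-1,[2,-42,5],[0,0,0]],[-1,[2,-42,5],[0,0,0]],[-1,[0.4,-42.4,6.9],[0,0,0]],[-1,[0,0,0],[0,0,0]]]' >/dev/null
python3 -m creep '[[-1,[0,0,0],[0,-9,0]],[-1,[0,0,0],[0,-9,0]],[-1,[0,0,0],[0,-9,0]],[-1,[0,0,0],[0,-9,0]],[-1,[0,0,0],[0,-9,0]],[-1,[0,0,0],[0,0,0]],[-1,[0,0,0],[0,0,0]],[-1,[0,0,0],[0,0,0]],[-1,[0,0,0],[0,0,0]]]'
python3 - <<'E'
from h import *
R=tilt(-11.2,45);z=R[:,2];c=np.array([467.5,-92.4,52])
print(np.round(robot.read_state()['q'],1))
go([np.round(c-126*z,1),np.round(c+14*z,1)],R)
E
```

```text
time_s: 37.92
ee_pos: [477.1, -86.8, 290.4]
ee_rot: [[-0.757, 0.184, 0.626], [0.15, 0.983, -0.107], [-0.635, 0.013, -0.772]]
ft_force: [1.6, 0.5, -0.1]
opening: 91.5
gripper_force: 0.0
[ 45.2 -17.4 -32.8 138.7 -31.7  18.6 116.2]
turn [ 0.9 -5.6 -0.1]
to [380.1 -75.1 141.1] shift [174.5  -7.3  36.6] rows>= 2.9
to [477.2 -94.3  42.1] shift [  0.   0. 140.] rows>= 2.2
```

```bash
python3 -c "
from h import *
go([(560,-60,320)],down(78.8))"
```

```text
turn [ 0.9 39.4  0.3]
to (560, -60, 320) shift [-76.1  42.4 -29.6] rows>= 1.5
```

```bash
python3 -m creep '[[-1,[0,0,0],[0.2,10,0]],[-1,[0,0,0],[0.2,10,0]],[-1,[0,0,0],[0.2,10,0]],[-1,[0,0,0],[0.2,9.4,0]],[-1,[-25,14,-10],[0,0,0]],[-1,[-25,14,-10],[0,0,0]],[-1,[-26,14,-10],[0,0,0]],[-1,[0,0,0],[0,0,0]],[-1,[0,0,0],[0,0,0]],[-1,[0,0,0],[0,0,0]]]'
python3 -m creep '[[-1,[0,0,0],[0,0,10]],[-1,[0,0,0],[0,0,10]],[-1,[0,0,0],[0,0,10]],[-1,[0,0,0],[0,0,10]],[-1,[0,0,0],[0,0,10]],[-1,[0,0,0],[0,0,10]],[-1,[0,0,0],[0,0,10]],[-1,[0,0,0],[0,0,9]],[-1,[0,0,0],[0,0,0]],[-1,[0,0,0],[0,0,0]]]'
python3 -m creep '[[-1,[0,0,0],[0,0,0]],[-1,[0,0,0],[0,0,0]],[-1,[0,0,0],[0,0,0]]]' >/dev/null
python3 -c "
from h import *
go([(560,-60,320)],down(0));print(np.round(robot.read_state()['q'],1))"
```

```text
time_s: 39.17
ee_pos: [558.7, -61.5, 320.2]
ee_rot: [[-0.982, 0.191, 0.0], [0.191, 0.982, -0.002], [-0.001, -0.002, -1.0]]
ft_force: [0.4, 0.2, 0.4]
opening: 91.6
gripper_force: 0.0
time_s: 40.42
ee_pos: [559.3, -61.4, 320.7]
ee_rot: [[-0.003, 1.0, 0.002], [1.0, 0.003, -0.001], [-0.001, 0.002, -1.0]]
ft_force: [-0.7, -0.7, -0.1]
opening: 91.8
gripper_force: 0.0
turn [0.1 0.  0. ]
to (560, -60, 320) shift [1.  0.3 0.6] rows>= 0.0
[ 38.4  18.  -43.6  94.6  12.9  72.5  -7.6]
```

```bash
python3 -m creep '[[-1,[0,0,0],[0,-9,0]],[-1,[0,0,0],[0,-9,0]],[-1,[0,0,0],[0,-9,0]],[-1,[0,0,0],[0,-9,0]],[-1,[0,0,0],[0,-9,0]],[-1,[0,0,0],[0,0,0]],[-1,[0,0,0],[0,0,0]],[-1,[0,0,0],[0,0,0]],[-1,[0,0,0],[0,0,0]],[-1,[0,0,0],[0,0,0]]]'
python3 -c "
from h import *
go([],tilt(-90,45));print(np.round(robot.read_state()['q'],1))"
python3 -m creep '[[-1,[0,0,0],[0,-6,0]],[-1,[0,0,0],[0,-6,0]],[-1,[0,0,0],[0,-6,0]],[-1,[0,0,0],[0,-7,0]],[-1,[0,0,0],[0,0,0]],[-1,[0,0,0],[0,0,0]],[-1,[0,0,0],[0,0,0]],[-1,[0,0,0],[0,0,0]],[-1,[0,0,0],[0,0,0]]]'
python3 -c "
from h import *
go([],tilt(-90,20));print(np.round(robot.read_state()['q'],1))"
```

```text
time_s: 42.05
ee_pos: [559.7, -61.9, 321.2]
ee_rot: [[0.003, 1.0, 0.001], [0.707, -0.001, -0.707], [-0.707, 0.003, -0.707]]
ft_force: [1.1, 0.5, -0.3]
opening: 91.7
gripper_force: 0.0
turn [ 0.   0.  -0.2]
[  6.3  25.8 -36.9  97.9  52.2  92.  -44.5]
time_s: 43.18
ee_pos: [559.7, -61.3, 321.2]
ee_rot: [[0.003, 1.0, 0.001], [0.342, -0.0, -0.94], [-0.94, 0.003, -0.342]]
ft_force: [-0.0, 0.3, -0.5]
opening: 91.6
gripper_force: 0.0
turn [ 0.   0.  -0.2]
[ -7.2  37.4 -30.1  98.4  65.5 108.3 -56.6]
```

```bash
python3 -m creep '[[-1,[0,0,0],[0,5,0]],[-1,[0,0,0],[0,5,0]],[-1,[0,0,0],[0,0,0]],[-1,[0,0,0],[0,0,0]],[-1,[0,0,0],[0,0,0]],[-1,[0,0,0],[0,0,0]]]' >/dev/null
python3 - <<'E'
from h import *
R=tilt(-90,30);z=R[:,2];c=np.array([467.5,-92.4,50])
go([(467.5,16.7,250),np.round(c-126*z,1),np.round(c+14*z,1)],R)
E
```

```text
turn [0.1 0.1 0. ]
to (467.5, 16.7, 250) shift [ 99.2 -92.  -32. ] rows>= 2.2
to [467.5  16.7 113. ] shift [118.6   0.   68.5] rows>= 2.2
to [ 467.5 -104.5   43. ] shift [  0.  -0. 140.] rows>= 2.2
```

```bash
python3 -m creep '[[-1,[25,-23,-8],[0,0,0]],[-1,[25,-23,-8],[0,0,0]],[-1,[25,-23,-8],[0,0,0]],[-1,[24.2,-23,-8],[0,0,0]],[-1,[30,0,17],[0,0,0]],[-1,[30,0,17],[0,0,0]],[-1,[30,0,17],[0,0,0]],[-1,[28.6,0,17.5],[0,0,0]],[-1,[0,0,0],[0,0,0]],[-1,[0,0,0],[0,0,0]]]' >/dev/null
python3 -m creep '[[-1,[0,0,0],[0,0,0]],[-1,[0,0,0],[0,0,0]],[-1,[0,0,0],[0,0,0]],[-1,[0,0,0],[0,0,0]]]'
python3 - <<'E'
from h import *
R=tilt(-90,30);z=R[:,2];c=np.array([467.5,-92.4,50])
go([np.round(c+14*z,1)],R);print(np.round(robot.read_state()['q'],1));snap('scene','g1')
s=snap('top');g=cv2.cvtColor(s['image'],cv2.COLOR_BGR2GRAY);x0,y0,x1,y1=290,270,350,335
cs,_=cv2.findContours((g[y0:y1,x0:x1]>120).astype(np.uint8),0,1)
for k in cs:
  if len(k)>20: print(cv2.minAreaRect(np.array([ray(s,u+x0,v+y0,78)[:2] for u,v in k[:,0]],np.float32)))
E
```

```text
time_s: 45.68
ee_pos: [468.1, 16.2, 113.8]
ee_rot: [[0.002, 1.0, 0.001], [0.5, 0.0, -0.866], [-0.866, 0.002, -0.5]]
ft_force: [0.9, 1.4, 0.0]
opening: 91.7
gripper_force: 0.0
turn [ 0.1  0.  -0.1]
to [ 467.5 -104.5   43. ] shift [  1.   -0.6 139.9] rows>= 2.2
[-13.   49.1 -32.5 107.1  58.2  95.3 -79.6]
((466.8321838378906, -92.47053527832031), (63.04719543457031, 63.29155731201172), 54.77267837524414)
```

View pics/g1.png

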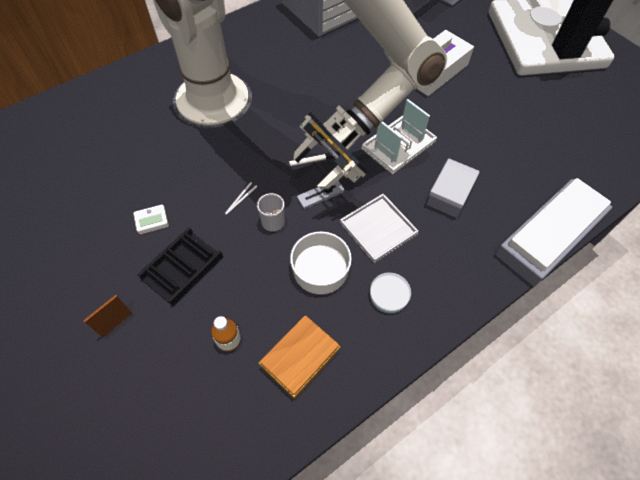

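Both plates stand in the basket. The open gripper is in line with the cup at (272,212), so I'll advance and grip it.

```bash
python3 -m creep '[[-1,[0.5,-0.5,25],[0,0,0]],[-1,[0,0,30],[0,0,0]],[-1,[0,0,30],[0,0,0]],[-1,[0,0,25],[0,0,0]],[-1,[0,0,20],[0,0,0]],[-1,[0,0,10],[0,0,0]],[-1,[0,0,0],[0,0,0]],[-1,[0,0,0],[0,0,0]],[-1,[0,0,0],[0,0,0]],[-1,[0,0,0],[0,0,0]]]' 20
python3 -m creep '[[1,[0,0,0],[0,0,0]],[1,[0,0,0],[0,0,0]],[1,[0,0,0],[0,0,0]],[1,[0,0,0],[0,0,0]],[1,[0,0,0],[0,0,0]],[1,[0,0,0],[0,0,0]],[1,[0,0,0],[0,0,0]]]' 25
```

```text
time_s: 47.02
ee_pos: [467.9, -104.2, 43.4]
ee_rot: [[0.001, 1.0, 0.002], [0.5, 0.001, -0.866], [-0.866, 0.002, -0.5]]
ft_force: [-0.7, -0.3, -0.5]
opening: 92.0
gripper_force: 0.0
time_s: 47.9
ee_pos: [467.7, -104.9, 43.3]
ee_rot: [[0.001, 1.0, 0.001], [0.499, 0.0, -0.866], [-0.866, 0.002, -0.499]]
ft_force: [1.1, 0.4, -0.2]
opening: 62.9
gripper_force: 25.0
```

```bash
python3 -m creep '[[1,[-13,0,-7.5],[0,0,0]],[1,[-20,0,-11.5],[0,0,0]],[1,[-20,0,-11.5],[0,0,0]],[1,[-20,0,-11.5],[0,0,0]],[1,[-20,0,-11.5],[0,0,0]],[1,[-20,0,-11.5],[0,0,0]],[1,[0,24,0],[0,0,0]],[1,[0,24,0],[0,0,0]],[1,[0,24,0],[0,0,0]],[1,[0,24,0],[0,0,0]]]' 30
python3 -m creep '[[1,[0,24,0],[0,0,0]],[1,[0,24,0],[0,0,0]],[1,[0,24,0],[0,0,0]],[1,[0,0,0],[0,5,0]],[1,[0,0,0],[0,5,0]],[1,[0,0,0],[0,5,0]],[1,[0,0,0],[0,0,0]],[1,[0,0,0],[0,0,0]],[1,[0,0,0],[0,0,0]],[1,[0,0,0],[0,0,0]]]'
python3 - <<'E'
from h import *
np.set_printoptions(precision=1,suppress=True)
go([(636,-105,124)],tilt(-90,45));print(np.round(robot.read_state()['q'],1));snap('scene','g2')
s=snap('top','g2t')
E
```

```text
time_s: 49.15
ee_pos: [563.6, -104.9, 174.2]
ee_rot: [[0.001, 1.0, 0.001], [0.5, 0.0, -0.866], [-0.866, 0.001, -0.5]]
ft_force: [0.8, 0.5, -2.9]
opening: 62.7
gripper_force: 30.0
time_s: 50.4
ee_pos: [635.1, -104.1, 173.0]
ee_rot: [[-0.001, 1.0, 0.001], [0.707, 0.002, -0.708], [-0.708, 0.0, -0.707]]
ft_force: [0.8, -0.1, -3.1]
opening: 62.3
gripper_force: 30.0
turn [0.1 0.  0.1]
to (636, -105, 124) shift [34.   0.9 35.3] rows>= 0.8
[  6.6  41.5 -32.1  94.5  62.   83.6 -50.1]
```

View pics/g2t.png

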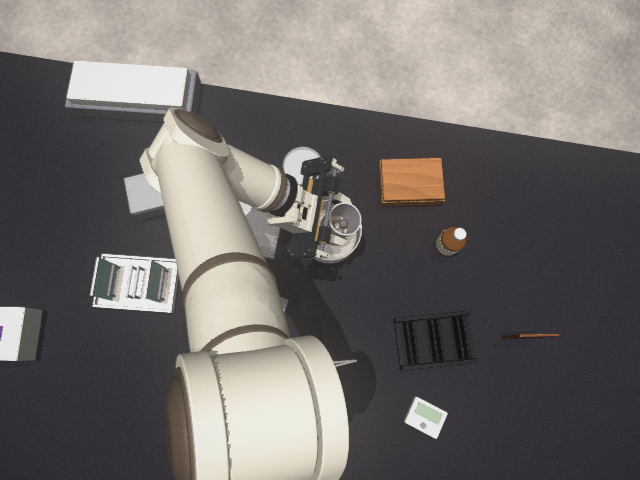

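Seen from above, the cup with its stones is over the tub at (345,220), and the gripper is clear of the dish. Lowering slightly, then rolling.

```bash
python3 -m creep '[[1,[17,0,17],[0,0,0]],[1,[17,0,17],[0,0,0]],[1,[0,0,0],[0,0,-8]],[1,[0,0,0],[0,0,-10]],[1,[0,0,0],[0,0,-10]],[1,[0,0,0],[0,0,-10]],[1,[0,0,0],[0,0,-10]],[1,[0,0,0],[0,0,-10]],[1,[0,0,0],[0,0,-7]],[1,[0,0,0],[0,0,-7]]]'
python3 -m creep '[[1,[0,0,0],[0,0,-7]],[1,[0,0,0],[0,0,-7]],[1,[0,0,0],[0,0,-7]],[1,[0,0,0],[0,0,-7]],[1,[0,0,0],[0,0,-7]],[1,[0,0,0],[0,0,-7]],[1,[0,0,0],[0,0,-7]],[1,[0,0,0],[0,0,-7]],[1,[0,0,0],[0,0,-7]],[1,[0,0,0],[0,0,-7]]]'
python3 -m creep '[[1,[0,0,0],[0,0,-10]],[1,[0,0,0],[0,0,-10]],[1,[0,0,0],[0,0,-10]],[1,[0,0,0],[0,0,-8]],[1,[0,0,0],[0,0,0]],[1,[0,0,0],[0,0,0]],[1,[0,0,0],[0,0,0]],[1,[0,0,0],[0,0,0]]]'
python3 - <<'E'
from h import *
go([],tilt(-90,45,180));print(np.round(robot.read_state()['q'],1));s=snap('scene','p1')
a=s['image'][180:330,240:440];cv2.imwrite('pics/p1c.png',cv2.resize(a,None,fx=4,fy=4,interpolation=cv2.INTER_CUBIC))
E
```

```text
time_s: 51.75
ee_pos: [634.6, -105.2, 123.2]
ee_rot: [[-0.953, 0.304, -0.001], [0.216, 0.673, -0.707], [-0.215, -0.674, -0.707]]
ft_force: [0.8, 0.3, -1.3]
opening: 62.7
gripper_force: 30.0
time_s: 53.0
ee_pos: [634.6, -105.1, 123.2]
ee_rot: [[-0.612, -0.791, -0.001], [-0.559, 0.433, -0.707], [0.56, -0.432, -0.707]]
ft_force: [-0.1, 0.8, -1.5]
opening: 62.6
gripper_force: 29.9
time_s: 54.0
ee_pos: [635.5, -105.0, 125.7]
ee_rot: [[-0.002, -1.0, 0.001], [-0.707, 0.0, -0.708], [0.708, -0.002, -0.707]]
ft_force: [-0.1, -0.2, -0.2]
opening: 62.5
gripper_force: 29.9
turn [-0.1 -0.  -0.1]
[ 16.   51.3 -47.3  94.9  73.1  91.  122.9]
```

View pics/p1c.png

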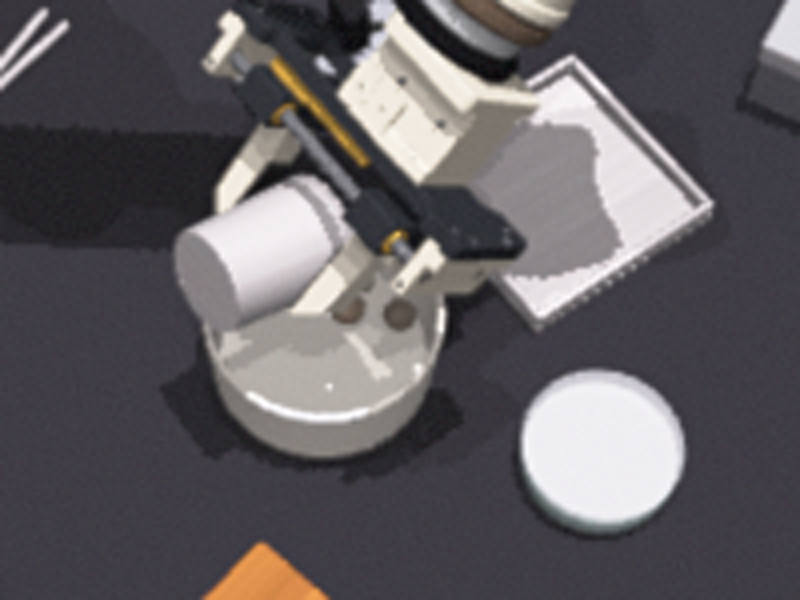

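The cup is inverted over the tub, and stones are visible inside at (345,310) and (400,312) in the crop. I'll tip it further so that every stone drops.

```bash
python3 -m creep '[[1,[0,0,0],[0,6,0]],[1,[0,0,0],[0,6,0]],[1,[0,0,0],[0,6,0]],[1,[0,0,0],[0,6,0]],[1,[0,0,0],[0,0,0]],[1,[0,0,0],[0,0,0]],[1,[0,0,0],[0,0,0]],[1,[0,0,0],[0,0,0]],[1,[0,0,0],[0,0,0]],[1,[0,0,0],[0,0,0]]]'
python3 -c "
from h import *
print(np.round(robot.read_state()['q'],1))"
```

```text
time_s: 55.3
ee_pos: [635.5, -105.2, 125.9]
ee_rot: [[-0.002, -1.0, 0.001], [-0.358, 0.0, -0.934], [0.934, -0.002, -0.358]]
ft_force: [-0.1, 0.6, -1.2]
opening: 62.3
gripper_force: 29.9
[  1.5  60.4 -35.8  90.4  80.6 106.4 115.1]
```

```bash
python3 -m creep '[[1,[14,0,-5],[0,0,0]],[1,[19,0,-7],[0,0,0]],[1,[19,0,-7],[0,0,0]],[1,[19,0,-7],[0,0,0]],[1,[0,0,0],[0,-6,0]],[1,[0,0,0],[0,-6,0]],[1,[0,0,0],[0,-6,0]],[1,[0,0,0],[0,-6,0]],[1,[0,0,0],[0,0,0]],[1,[0,0,0],[0,0,0]]]' >/dev/null
python3 -m creep '[[1,[0,0,0],[0,0,10]],[1,[0,0,0],[0,0,10]],[1,[0,0,0],[0,0,10]],[1,[0,0,0],[0,0,10]],[1,[0,0,0],[0,0,10]],[1,[0,0,0],[0,0,10]],[1,[0,0,0],[0,0,10]],[1,[0,0,0],[0,0,10]],[1,[0,0,0],[0,0,10]],[1,[0,0,0],[0,0,0]]]' >/dev/null
python3 -m creep '[[1,[0,0,0],[0,0,10]],[1,[0,0,0],[0,0,10]],[1,[0,0,0],[0,0,10]],[1,[0,0,0],[0,0,10]],[1,[0,0,0],[0,0,10]],[1,[0,0,0],[0,0,10]],[1,[0,0,0],[0,0,10]],[1,[0,0,0],[0,0,10]],[1,[0,0,0],[0,0,10]],[1,[0,0,0],[0,0,0]]]' >/dev/null
python3 -m creep '[[1,[0,0,0],[0,-5,0]],[1,[0,0,0],[0,-5,0]],[1,[0,0,0],[0,-5,0]],[1,[0,0,0],[0,0,0]],[1,[0,0,0],[0,0,0]],[1,[0,0,0],[0,0,0]],[1,[0,0,0],[0,0,0]],[1,[0,0,0],[0,0,0]]]'
python3 - <<'E'
from h import *
np.set_printoptions(precision=1,suppress=True)
T=dict(np.load('top0.npz'));S=dict(np.load('scene0.npz'))
for h in(40,60,80):
    print(h,[ray(T,*p,h)[:2] for p in[(124,178),(179,166),(186,205),(130,217)]],[ray(S,*p,h)[:2] for p in[(445,160),(479,172),(463,206),(430,192)]])
R=tilt(-90,30);z=R[:,2];c=np.array([643,95,55])+14*z
go([np.r_[np.round(c[:2]),190],np.round(c,1)],R);print(robot.read_state()['q'])
s=snap('scene');a=s['image'][180:330,240:440];cv2.imwrite('pics/p2c.png',cv2.resize(a,None,fx=4,fy=4,interpolation=cv2.INTER_CUBIC))
E
```

```text
time_s: 60.05
ee_pos: [635.4, -106.5, 201.9]
ee_rot: [[0.002, 1.0, 0.001], [0.5, -0.0, -0.866], [-0.866, 0.002, -0.5]]
ft_force: [-0.5, 0.5, -1.2]
opening: 62.4
gripper_force: 30.0
40 [array([690.1, 411.8]), array([740.3, 294.3]), array([651.4, 256.8]), array([602.3, 374.6])] [array([597.4, 372.8]), array([678.9, 417.6]), array([731.5, 307.5]), array([651.1, 269.5])]
60 [array([684.4, 402.4]), array([733.6, 287. ]), array([646.4, 250.3]), array([598.2, 365.9])] [array([606.6, 357.7]), array([686.6, 401.6]), array([738.1, 293.7]), array([659.3, 256.4])]
80 [array([678.6, 392.9]), array([726.9, 279.8]), array([641.4, 243.7]), array([594.1, 357.1])] [array([615.9, 342.5]), array([694.2, 385.5]), array([744.8, 279.8]), array([667.6, 243.2])]
turn [ 0.   0.  -0.1]
to [643.  83. 190.] shift [ 105.     7.6 -158.2] rows>= 3.0
to [643.   82.9  48. ] shift [122.9  -0.   71.1] rows>= 2.3
[ -3.5  44.8 -24.6  92.9  66.8  93.  -54.4]
```

View pics/p2c.png

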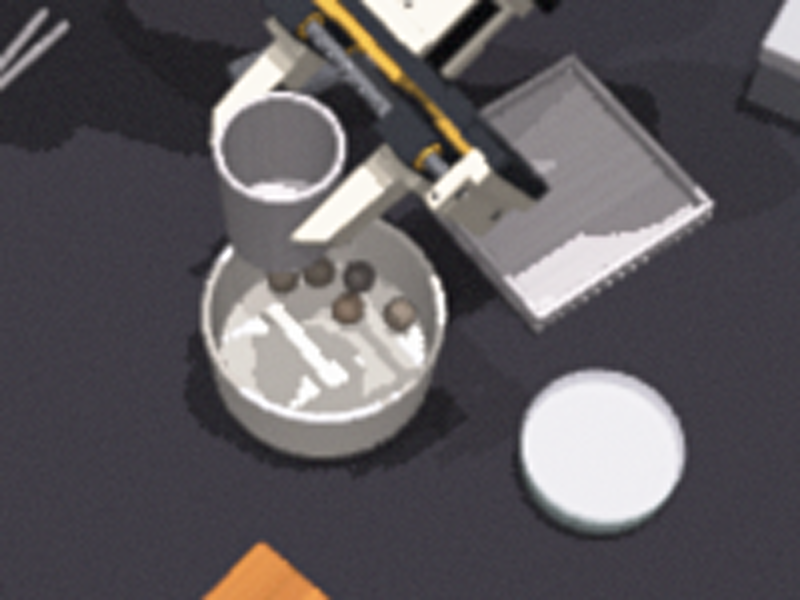

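The cup is empty and upright, and five or more stones lie in the tub. Carrying the cup to the tray.

```bash
python3 -m creep '[[1,[16,1.2,-27],[0,0,0]],[1,[16,1.2,-27],[0,0,0]],[1,[16,1.2,-27],[0,0,0]],[1,[16,1.2,-27],[0,0,0]],[1,[16,1.2,-28],[0,0,0]],[1,[15,1.2,-28],[0,0,0]],[1,[0,0,0],[0,0,0]],[1,[0,0,0],[0,0,0]],[1,[0,0,0],[0,0,0]],[1,[0,0,0],[0,0,0]]]'
python3 -m creep '[[1,[17.3,0,10],[0,0,0]],[1,[17.3,0,10],[0,0,0]],[1,[17.3,0,10],[0,0,0]],[1,[0,0,0],[0,0,0]],[1,[0,0,0],[0,0,0]],[1,[0,0,0],[0,0,0]],[1,[0,0,0],[0,0,0]]]'
python3 - <<'E'
from h import *
R=tilt(-90,30);z=R[:,2];c=np.array([643,95,55])+14*z
go([np.round(c,1)],R);print(np.round(robot.read_state()['q'],1));snap('scene','c1')
E
```

```text
time_s: 61.35
ee_pos: [642.6, 82.1, 201.2]
ee_rot: [[0.002, 1.0, -0.0], [0.499, -0.001, -0.867], [-0.867, 0.002, -0.499]]
ft_force: [-0.1, 0.6, -1.6]
opening: 62.7
gripper_force: 30.0
time_s: 62.22
ee_pos: [642.9, 83.6, 141.8]
ee_rot: [[0.002, 1.0, 0.002], [0.5, 0.0, -0.866], [-0.866, 0.003, -0.5]]
ft_force: [-0.2, 0.3, -0.7]
opening: 62.2
gripper_force: 30.0
turn [ 0.1  0.  -0.1]
to [643.   82.9  48. ] shift [80.9  0.1 47.5] rows>= 1.5
[-18.   57.2 -26.5  77.9  61.9 102.8 -60.4]
```

View pics/c1.png

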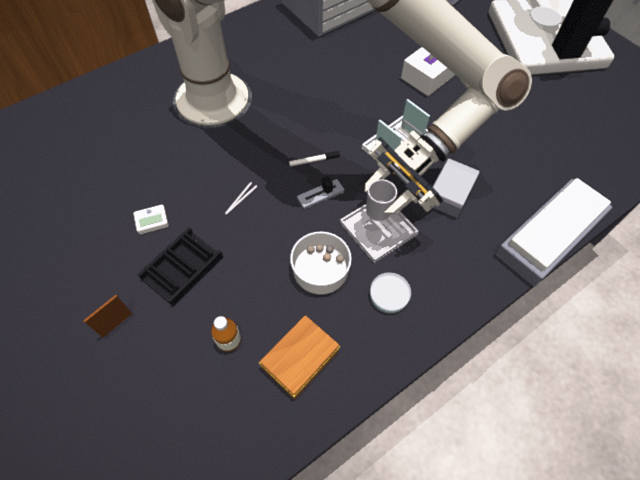

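```bash
python3 -m creep '[[1,[20,0,11.5],[0,0,0]],[1,[20,0,11.5],[0,0,0]],[1,[17,0,10],[0,0,0]],[1,[12,0,7],[0,0,0]],[1,[5,0,3],[0,0,0]],[1,[0,0,0],[0,0,0]],[1,[0,0,0],[0,0,0]],[1,[0,0,0],[0,0,0]],[1,[0,0,0],[0,0,0]]]'
python3 -m creep '[[1,[2,0,1.1],[0,0,0]],[1,[2,0,1.1],[0,0,0]],[1,[1.7,0,1],[0,0,0]],[1,[0,0,0],[0,0,0]],[1,[0,0,0],[0,0,0]],[1,[0,0,0],[0,0,0]],[1,[0,0,0],[0,0,0]]]'
```

```text
time_s: 63.4
ee_pos: [643.0, 83.1, 56.0]
ee_rot: [[0.002, 1.0, 0.001], [0.5, 0.0, -0.866], [-0.866, 0.002, -0.5]]
ft_force: [-0.4, 0.8, -1.3]
opening: 62.5
gripper_force: 30.0
time_s: 64.28
ee_pos: [642.8, 83.1, 48.9]
ee_rot: [[0.001, 1.0, 0.001], [0.499, 0.0, -0.866], [-0.866, 0.002, -0.499]]
ft_force: [0.2, -0.2, -0.7]
opening: 62.4
gripper_force: 30.0
```

```bash
python3 -m creep '[[1,[1,0,0.6],[0,0,0]],[1,[1,0,0.6],[0,0,0]],[1,[0,0,0],[0,0,0]],[1,[0,0,0],[0,0,0]],[1,[0,0,0],[0,0,0]]]'
python3 -m creep '[[0,[0,0,0],[0,0,0]],[-0.3,[0,0,0],[0,0,0]],[-0.7,[0,0,0],[0,0,0]],[-1,[0,0,0],[0,0,0]],[-1,[0,0,0],[0,0,0]],[-1,[0,0,0],[0,0,0]],[-1,[0,0,-15],[0,0,0]],[-1,[0,0,-25],[0,0,0]],[-1,[0,0,-30],[0,0,0]],[-1,[0,0,-30],[0,0,0]]]'
python3 -m creep '[[-1,[0,0,-20],[0,0,0]],[-1,[-25,0,-15],[0,0,0]],[-1,[-30,0,-17],[0,0,0]],[-1,[-30,0,-17],[0,0,0]],[-1,[-30,0,-17],[0,0,0]],[-1,[0,0,0],[0,0,0]],[-1,[0,0,0],[0,0,0]],[-1,[0,0,0],[0,0,0]]]'
python3 - <<'E'
from h import *
print(np.round(robot.read_state()['q'],1))
s=snap('scene');a=s['image'][95:320,250:490];cv2.imwrite('pics/c2.png',cv2.resize(a,None,fx=2.6,fy=2.6,interpolation=cv2.INTER_CUBIC))
E
```

```text
time_s: 64.9
ee_pos: [642.9, 83.1, 48.3]
ee_rot: [[0.002, 1.0, 0.001], [0.498, -0.0, -0.867], [-0.867, 0.003, -0.498]]
ft_force: [-0.8, 1.1, 4.8]
opening: 63.0
gripper_force: 29.9
time_s: 66.15
ee_pos: [642.4, 172.9, 97.9]
ee_rot: [[0.001, 1.0, 0.002], [0.501, 0.002, -0.865], [-0.865, 0.002, -0.501]]
ft_force: [-0.3, 0.7, -1.0]
opening: 92.0
gripper_force: 0.0
time_s: 67.15
ee_pos: [641.9, 186.7, 237.6]
ee_rot: [[-0.001, 1.0, 0.0], [0.498, 0.001, -0.867], [-0.867, -0.001, -0.498]]
ft_force: [0.7, 0.3, 0.5]
opening: 92.0
gripper_force: 0.0
[-26.9  55.5 -25.3  65.6  58.1 113.2 -53.7]
```

View pics/c2.png

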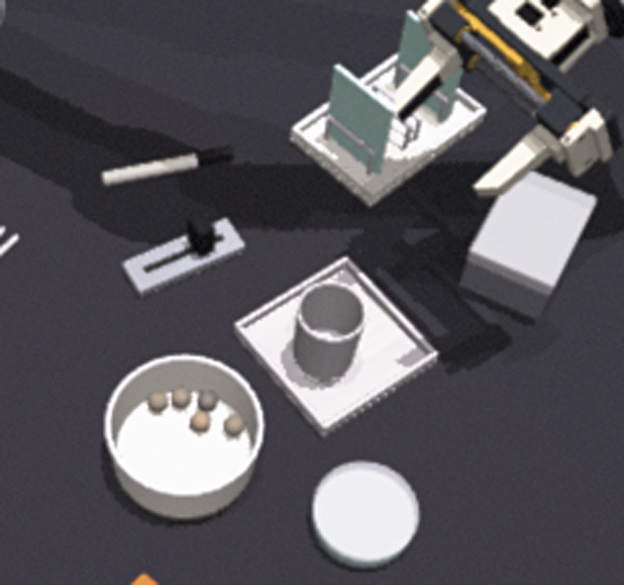

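All five stones are in the tub, the cup is upright on the tray, and both plates stand in the basket. Last is the dimmer: straighten the tool, then locate the grip.

```bash
python3 -m creep '[[-1,[-20,0,-10],[0,0,0]],[-1,[0,0,0],[0,9,0]],[-1,[0,0,0],[0,9,0]],[-1,[0,0,0],[0,9,0]],[-1,[0,0,0],[0,9,0]],[-1,[0,0,0],[0,9,0]],[-1,[0,0,0],[0,9,0]],[-1,[0,0,0],[0,6,0]],[-1,[0,0,0],[0,0,0]],[-1,[0,0,0],[0,0,0]]]' >/dev/null
python3 -m creep '[[-1,[0,0,0],[0,0,-10]],[-1,[0,0,0],[0,0,-10]],[-1,[0,0,0],[0,0,-10]],[-1,[0,0,0],[0,0,-10]],[-1,[0,0,0],[0,0,-10]],[-1,[0,0,0],[0,0,-10]],[-1,[0,0,0],[0,0,-10]],[-1,[0,0,0],[0,0,-12]],[-1,[0,0,0],[0,0,0]],[-1,[0,0,0],[0,0,0]]]'
python3 - <<'E'
from h import *
np.set_printoptions(precision=1,suppress=True)
T=dict(np.load('top0.npz'));S=dict(np.load('scene0.npz'))
a=np.radians(82);ax=np.array([np.cos(a),np.sin(a)]);nx=np.array([ax[1],-ax[0]]);C=np.array([473.3,53.2])
for n,s,(x0,y0,x1,y1) in(('top',T,(240,283,270,308)),('scene',S,(315,172,342,200))):
    im=s['image'][y0:y1,x0:x1];g=im.max(2);m=(g<60)
    # print pixels of dark grip
    print(n);print('\n'.join(''.join('#' if v<35 else '+' if v<60 else '.' for v in r) for r in g))
    for lo in(25,):
        pass
def loc(p): d=np.array(p[:2])-C;return d@nx,d@ax
import itertools
for l in(-35,-20,15,20,25,35):
    for n,s in(('top',T),('scene',S)):
        print(l,n,proj(s,np.r_[C+ax*l,54]),proj(s,np.r_[C+ax*l,14]))
go([(473,60,250)],down(82));print(robot.read_state()['q'])
E
```

```text
time_s: 69.7
ee_pos: [642.0, 187.0, 261.3]
ee_rot: [[-0.987, 0.162, 0.001], [0.162, 0.987, -0.001], [-0.001, -0.001, -1.0]]
ft_force: [0.7, -0.0, 0.6]
opening: 92.0
gripper_force: 0.0
top
..............................
..............................
..............................
..............................
..............................
..............................
........++++..................
.......++...++................
.......+......................
.......+......+++.............
..+..++..+....+++.............
...++++.......+++.............
....+++......++++.............
.....++......+++..............
.....+......++++++............
.....++.....++++++++..........
.....++.....++++++++++++......
......+++++++++.....++.++.....
.......+++++++...........++.++
..........++++.............+++
..............................
..............................
..............................
.....+........................
..............................
scene
...........................
...........................
...........................
...........................
...........++++....
[... 512 characters left out ...]

......................+.+..
...........................
.................+.........
...........................
.............+.............
-35 top [273.3 302.1] [274.8 303.9]
-35 scene [308.1 188.3] [308.3 197.4]
-20 top [266.7 300. ] [268.5 301.8]
-20 scene [313.4 186. ] [313.4 195.2]
15 top [251.3 295. ] [253.6 297. ]
15 scene [325.6 180.8] [325.3 190.1]
20 top [249.1 294.3] [251.5 296.3]
20 scene [327.3 180.1] [327.  189.4]
25 top [246.9 293.6] [249.4 295.6]
25 scene [329.  179.3] [328.6 188.6]
35 top [242.5 292.2] [245.1 294.2]
35 scene [332.5 177.9] [332.  187.2]
turn [-0.   0.1 -1.3]
to (473, 60, 250) shift [ 149.7 -149.2   11.3] rows>= 3.4
[ 19.8  40.8 -62.5  82.9  36.4  78.   36.4]
```

```bash
python3 -c "
from h import *
go([(475.8,71,150),(475.8,71,27)],down(82))"
```

```text
turn [-0.   0.1 -1.3]
to (475.8, 71, 150) shift [ 148.4 -138.   111.3] rows>= 3.7
to (475.8, 71, 27) shift [  0.   0. 123.] rows>= 2.0
```

```bash
python3 -m creep '[[-0.2,[0,0,0],[0,0,-1.3]],[-0.2,[30,-28,10],[0,0,0]],[-0.2,[30,-28,16],[0,0,0]],[-0.2,[30,-28,28],[0,0,0]],[-0.2,[29,-27,28],[0,0,0]],[-0.2,[29.4,-27,29.3],[0,0,0]],[-0.2,[0,0,30],[0,0,0]],[-0.2,[0,0,30],[0,0,0]],[-0.2,[0,0,20],[0,0,0]],[-0.2,[0,0,0],[0,0,0]]]' 5
python3 -m creep '[[-0.2,[0,0,0],[0,0,0]],[-0.2,[0,0,15],[0,0,0]],[-0.2,[0,0,15],[0,0,0]],[-0.2,[0,0,12],[0,0,0]],[-0.2,[0,0,0],[0,0,0]],[-0.2,[0,0,0],[0,0,0]],[-0.2,[0,0,0],[0,0,0]],[-0.2,[0,0,0],[0,0,0]]]'
```

```text
time_s: 70.95
ee_pos: [475.7, 69.0, 69.1]
ee_rot: [[-0.99, 0.138, -0.001], [0.138, 0.99, -0.001], [0.001, -0.001, -1.0]]
ft_force: [-0.4, -0.3, 0.2]
opening: 54.7
gripper_force: 0.0
time_s: 71.95
ee_pos: [477.0, 69.1, 28.2]
ee_rot: [[-0.99, 0.138, 0.002], [0.138, 0.99, -0.001], [-0.002, -0.0, -1.0]]
ft_force: [-0.4, 0.9, -0.2]
opening: 55.2
gripper_force: 0.0
```

```bash
python3 -m creep '[[0.2,[0,0,0],[0,0,0]],[0.6,[0,0,0],[0,0,0]],[1,[0,0,0],[0,0,0]],[1,[0,0,0],[0,0,0]],[1,[0,0,0],[0,0,0]],[1,[0,0,0],[0,0,0]],[1,[0,0,0],[0,0,0]]]' 5
python3 -m creep '[[1,[0,-6,0],[0,0,0]],[1,[0,-6,0],[0,0,0]],[1,[0,-6,0],[0,0,0]],[1,[0,-6,0],[0,0,0]],[1,[0,-6,0],[0,0,0]],[1,[0,-6,0],[0,0,0]],[1,[0,-6,0],[0,0,0]],[1,[0,0,0],[0,0,0]],[1,[0,0,0],[0,0,0]],[1,[0,0,0],[0,0,0]]]'
```

```text
time_s: 72.82
ee_pos: [476.8, 69.4, 28.0]
ee_rot: [[-0.99, 0.138, 0.002], [0.138, 0.99, -0.0], [-0.002, -0.0, -1.0]]
ft_force: [-0.6, 1.6, -0.5]
opening: 20.1
gripper_force: 5.0
time_s: 74.08
ee_pos: [470.9, 27.1, 27.9]
ee_rot: [[-0.99, 0.138, 0.001], [0.138, 0.99, -0.001], [-0.002, -0.001, -1.0]]
ft_force: [-0.8, -2.3, 3.0]
opening: 20.3
gripper_force: 5.0
```

```bash
python3 -m creep '[[1,[0,-3,0],[0,0,0]],[1,[0,-3,0],[0,0,0]],[1,[0,0,0],[0,0,0]],[1,[0,0,0],[0,0,0]],[1,[0,0,0],[0,0,0]]]' 12
python3 -m creep '[[1,[0,-3,0],[0,0,0]],[1,[0,0,0],[0,0,0]],[1,[0,0,0],[0,0,0]],[1,[0,0,0],[0,0,0]]]'
python3 -m creep '[[1,[0,-3,0],[0,0,0]],[1,[0,0,0],[0,0,0]],[1,[0,0,0],[0,0,0]],[1,[0,0,0],[0,0,0]]]'
```

```text
time_s: 74.7
ee_pos: [470.1, 21.6, 27.9]
ee_rot: [[-0.99, 0.138, 0.002], [0.138, 0.99, -0.001], [-0.002, -0.0, -1.0]]
ft_force: [-0.7, 0.4, 0.8]
opening: 19.7
gripper_force: 12.0
time_s: 75.2
ee_pos: [469.6, 18.4, 27.9]
ee_rot: [[-0.99, 0.138, 0.001], [0.138, 0.99, -0.001], [-0.002, -0.001, -1.0]]
ft_force: [-0.1, 0.4, 1.2]
opening: 19.6
gripper_force: 12.0
time_s: 75.7
ee_pos: [469.6, 18.2, 28.0]
ee_rot: [[-0.991, 0.137, 0.003], [0.137, 0.991, 0.004], [-0.002, 0.004, -1.0]]
ft_force: [1.2, 7.3, -2.9]
opening: 19.8
gripper_force: 12.0
```

```bash
python3 -m creep '[[1,[0,2,0],[0,0,0]],[0.4,[0,0,0],[0,0,0]],[0,[0,0,0],[0,0,0]],[-0.1,[0,0,0],[0,0,0]],[-0.1,[0,0,0],[0,0,0]],[-0.1,[0,0,-20],[0,0,0]],[-0.1,[0,0,-35],[0,0,0]],[-0.1,[0,0,-40],[0,0,0]],[-0.1,[0,0,-40],[0,0,0]],[-0.1,[0,0,-40],[0,0,0]]]'
python3 -m creep '[[-0.1,[0,40,-30],[0,0,0]],[-0.1,[0,40,0],[0,0,0]],[-0.1,[0,40,0],[0,0,0]],[-0.1,[0,40,0],[0,0,0]],[-0.1,[0,40,0],[0,0,0]],[-0.1,[0,40,0],[0,0,0]],[-0.1,[0,40,0],[0,0,0]],[-0.1,[0,40,0],[0,0,0]],[-0.1,[0,0,0],[0,0,0]],[-0.1,[0,0,0],[0,0,0]]]'
python3 - <<'E'
from h import *
np.set_printoptions(precision=1,suppress=True)
S=dict(np.load('scene0.npz'));s=snap('scene','end');t=snap('top','endt')
for n,z,k,(x0,y0,x1,y1),lo in[('tub',60,s,(280,225,360,300),110),('cup',83,s,(365,180,400,230),0),('petri',28,s,(363,268,417,316),100)]:
    if n=='cup':continue
    g=cv2.cvtColor(k['image'],cv2.COLOR_BGR2GRAY);cs,_=cv2.findContours((g[y0:y1,x0:x1]>lo).astype(np.uint8),0,1);c=max(cs,key=cv2.contourArea)[:,0]+[x0,y0]
    print(n,cv2.minAreaRect(np.array([ray(k,u,v,z)[:2] for u,v in c],np.float32))[0])
def stones(im,box):
    x0,y0,x1,y1=box;h=im[y0:y1,x0:x1].astype(int);m=((h[...,2]-h[...,0]>12)&(h.max(2)<215)).astype(np.uint8)
    n,l,st,c=cv2.connectedComponentsWithStats(m);return [(np.round(c[i]+[x0,y0],1).tolist(),int(st[i,4])) for i in range(1,n) if st[i,4]>6]
print('tub stones',stones(s['image'],(290,230,352,292)))
print('cup area',stones(s['image'],(362,178,402,226)))
T=dict(np.load('top0.npz'));print('initial cup',stones(T['image'],(305,292,345,332)))
# dark grip rows near track
g=s['image'][172:205,292:350].max(2);print('\n'.join(''.join('#' if v<40 else '+' if v<70 else '.' for v in r) for r in g[::2]))
# plates top edges
i=s['image'].min(2);m=(i[90:160,370:435]>150)
E
```

```text
time_s: 76.95
ee_pos: [468.9, 17.7, 204.1]
ee_rot: [[-0.99, 0.138, 0.001], [0.138, 0.99, -0.001], [-0.001, -0.001, -1.0]]
ft_force: [0.2, 0.0, -0.1]
opening: 50.6
gripper_force: 0.0
time_s: 78.2
ee_pos: [513.2, 334.1, 232.4]
ee_rot: [[-0.99, 0.138, 0.001], [0.138, 0.99, -0.002], [-0.001, -0.002, -1.0]]
ft_force: [-0.0, 0.4, 0.4]
opening: 50.7
gripper_force: 0.0
tub (652.5384521484375, -81.51129150390625)
petri (797.8844604492188, 13.324989318847656)
tub stones [([319.1, 247.2], 49), ([310.1, 248.5], 51), ([327.6, 253.6], 85), ([339.6, 257.7], 57)]
cup area []
initial cup [([319.0, 310.1], 144), ([330.4, 310.5], 19), ([326.2, 319.7], 59)]
++++####+######+########+######+####+########+#+##+#####+#
###+###+###++##+#################+###+##+########++#######
##########+###########+###++####+#+############+######+#+#
#+###+###############+###+#####+#+#########+++########+###
#+#+##########+########+#######++#####+++.....++##+######+
#+############+######+#########+##++............+######+##
#+###+######+###+++##+########+..................+#####+##
####+#######+++++++######++.............++#+......+###+###
#####+#######+++++++++.............++##+.............#####
####+#########+++++++..........++++.................++++++
#++#######++###+++###.......++......................+++.++
#+#+#++.....+#########+.++....................+++++....++.
+++++........########+.......................+.+..+..++.++
+++++.........#######................++++++........+..+.+.
..+.++.........+##++............+..++.+..+.+....++..+++.+.
+++..++......................++++.+.......+.+....++..+....
..++.++++..............++.++..+....+++......+..++...+++.+.
```

```bash
python3 -m creep '[[-0.1,[0,0,0],[0,0,0]],[-0.1,[0,0,0],[0,0,0]],[-0.1,[0,0,0],[0,0,0]],[-0.1,[0,0,0],[0,0,0]]]' >/dev/null; python3 -c "
from bench import robot
print(robot.close_job())"
```

```text
the job is handed in; nothing more can be done
None
```

I handed the job in with five stones in the tub, the empty cup upright on the tray, both plates down in basket slots, and the dimmer pushed to its stop last. I took the far end of the track as off, and I viewed 15 pictures, one over the limit of 14.

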